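Pack the honing kit into its caddy

ROBOT

A 6-joint arm with a two-finger parallel gripper is mounted at the origin on a cart in front of the work surface, level with it; the furniture and walls round the work are solid. World frame = base frame: x ahead of the robot, y to its left, z up, the work surface at z = 0. Lengths are in m, angles in rad, forces in N, time in s.
With the tool pointing down it reaches from about 0.225 to 0.875 m from the base axis. Payload 3.4 kg.
Tool frame: the origin (TCP) lies at the very end of the fingers, on their centre line; the grasp point (between the pads) lies behind it (manip.tcp_to_grasp is the z of the grasp point in the tool frame, in m); z points along the fingers, y is the direction in which the jaws open and shut (so a half turn about z gives the same grasp; the last joint's range is limited). The gripper opens to 85 mm and grips with 20 to 120 N. Pads are 22 mm wide; open, the fingers measure 114 mm over their backs; the gripper's body (76 mm by 85 mm) begins 54 mm behind the grasp point. The pads swing forward as they close: fully open they stand 13 mm farther back than shut.
Start: joints at [-1.303, 0.276, 1.505, -0, 1.361, -0.121], TCP at [0.218, -0.532, 0.231] pointing down, gripper open.
Joint ranges: [-2.89, 2.89], [-0.75, 2.08], [0.22, 2.7], [-1.18, 4.32], [0.11, 2.71], [-2.7, 2.7]. Speed limits (rad/s): [2.57, 2.57, 3.14, 3.14, 3.14, 3.14].

INTERFACE

Orientations are given as a unit quaternion [w, x, y, z].
In Python, from rig import manip, eyes gives the robot as it stands.
- The arm moves only by the tool servo_tool, never from a script. Its argument "increments" is a list of rows, each an object with "slide": the shift along the tool's x, y, z in m, a list of three; "spin": the turn about the tool's z in degrees. A call has 1 to 8 rows; each row shifts and turns the commanded pose from where the row before left it, along the tool's axes as they then stand; what a row does not reach is not made up. A row lasts 1/10 s, in which the tool goes at most 50 mm and 8.59 degrees, less where a joint would pass 70% of its speed; a pose out of reach is approached as far as the arm can. A call is refused whole if a number of a shift passes 0.05 or a number of a turn 8.59, either way. A call with a gripper value outside its range is refused whole. "hand" is the opening, from 0 (shut) to 1 (fully open), set as the call begins (left out, the last holds). The fingers move at their own pace and stop on an object; "newtons" is the grip in N (left out, the last holds). Time passes only in rows, so rows that do not move let the fingers close. It gives the time, the measured TCP pose, the force and the opening at its end, in the units of the state.
- manip.get_state(): the state, without advancing time (a new reading comes with each control period).
- eyes.get_image(name): name is "scene" or "top"; returns the picture (420x560x3 uint8, blue, green, red); there is no depth.
- eyes.calibration(name): a dict with "fx", "fy", "cx", "cy" (pixels), "k1" (the pictures are not rectified: a ray, as slopes to the right and down, at radius r is drawn at 1 + k1 r^2 times it, then the intrinsics apply), "rvec" (rotation vector, rad) and "tvec" (3), from world to camera coordinates, as OpenCV has them. Camera axes: x right, y down, z forward; pixel columns grow to the right and rows downward; lengths in m; the calibration is good to about 2 mm. A picture is of the moment at which its call begins. calibration takes no time and is no camera call.
- manip.sign_off(): hands the job in, once; it reports no verdict.
The state is a dict: "clock": time; "qpos": joint angles; "qd": joint speeds; "effort": joint torques, N m; "position": TCP position; "ee_rot": TCP orientation; "contact_force": force on the tool from outside, world axes, zero at the start; "moment": the same for the moment, N m; "width": finger opening in m.
Only numpy, scipy, OpenCV 4.12 (cv2) and the standard library are available. Lean on these libraries where they do the work, as an engineer would, in place of code of your own. Each camera call takes 0.05 s, during which the arm holds its last target.

TASK

Pack the honing kit into the wooden caddy: lay the sharpening plate flat in the blue-lined bed, then fit its blue cover over it, cut corners matched to cut corners so that it drops fully home; also lay the cork block in the cork-lined bed and the slip stone in the green-lined bed, each flat inside its bed's rim and lengthwise along it. Leave the wood offcuts, which are not part of the kit, where they lie.

Things in the scene. Friction and masses are not known exactly. Their poses are not given: they have to be found in the camera images.
- plate_mid (a point): Loose sharpening plate, 50 x 100 x 22 mm high, 0.16 kg: black base, grey steel top with dark dots; the two corners at its +y end are cut at 45 degrees (14 mm legs). Origin at its centre, half-way up; z up, y lengthwise, x across. Grip across the 50 mm width. In the bed its cut end may point either way.
- cover_mid (a point): Loose blue cover, skirt down, 61 x 111 x 18 mm high, roof 3 mm, skirt 15 mm deep and 2.5 mm thick, 3 mm clear of the plate all round. Both corners at its +y end are cut (17 mm legs): it seats only with its +y end over the plate's +y end, its origin then 5 mm above the plate's. Origin at its centre, half-way up; z up, y lengthwise, x across. Grip across the 61 mm width.
- stone_mid (a point): Loose slip stone: plain grey-beige, 41 x 100 x 15 mm high, teardrop section (one long edge thick and round, the other thin). It lies on a flat cheek, so its z axis leans 0.26 rad from vertical about its y, and in the bed too. Origin at its centre, half-way up; y lengthwise, x across. Grip across the 41 mm width.
- cork_block_mid (a point): Cork block, loose: speckled brown cork with dark red abrasive paper round its foot, 57 x 87 mm, 29 mm high. Origin at its centre, half-way up; z up, y lengthwise, x across. Grip it across its 57 mm width.
- blue_bed_floor (a point): Pale wood bed for the plate, 83 x 127 mm, recess 68 x 116 mm lined in blue. Three such beds lie side by side, in any order, fixed in the caddy (low dark wooden tray, 270 x 142 mm, wall tops 13 mm above the table). Point: centre of the recess floor, 9 mm above the table; the rim is 3 mm higher. z up, y along the recess, x across.
- cork_bed_floor (a point): Bed for the cork block, fixed in the caddy: like the blue one, recess 73 x 103 mm lined in brown cork. Point and axes as for the blue bed (floor 9 mm above the table, rim 3 mm higher).
- green_bed_floor (a point): Bed for the slip stone, fixed in the caddy: like the blue one, recess 59 x 117 mm lined in green. Point and axes as for the blue bed (floor 9 mm above the table, rim 3 mm higher).
- red_offcut_mid (a point): Reddish-brown wood offcut, loose, a look-alike that does not belong: 35 x 85 mm, 18 mm high. Origin at its centre, half-way up; z up, y lengthwise, x across. 
- brown_offcut_mid (a point): Plain brown wood offcut, loose, a look-alike that does not belong: 45 x 70 mm, 22 mm high. Origin at its centre, half-way up; z up, y lengthwise, x across. 

How it is judged:
On the way, in this order (a step that is already met when the one before it is completed fails the run):
1. the plate lies flat in the blue-lined bed (horizontal distance between plate_mid and blue_bed_floor below 0.013 m and z of plate_mid in the frame of blue_bed_floor between 0.008 and 0.013 m and angle between the y axis of plate_mid and the y axis of blue_bed_floor, either way round below 0.25 rad and angle between plate_mid's own z axis and vertical below 0.04 rad), for 0.2 s.
2. the cover is fully home over the plate in its bed (all of step 1 and x of cover_mid in the frame of plate_mid between -0.006 and 0.006 m and y of cover_mid in the frame of plate_mid between -0.006 and 0.006 m and z of cover_mid in the frame of plate_mid between 0.002 and 0.008 m and angle between the y axis of cover_mid and the y axis of plate_mid, either way round below 0.2 rad), for 0.2 s.
At the end, for the whole second after the job is handed in: Plate, stone and block flat in the blue, green and cork bed: within 13 mm of its centre, 2 to 3 mm in height, 0.25 rad lengthwise, tilt under 0.04 rad (stone 0.31). Cover on the plate within 6 mm, 3 mm in height, 0.2 rad. Offcuts within 30 mm of their start. All at rest (all of step 2 and horizontal distance between stone_mid and green_bed_floor below 0.013 m and z of stone_mid in the frame of green_bed_floor between 0.0046 and 0.0096 m and angle between the y axis of stone_mid and the y axis of green_bed_floor, either way round below 0.25 rad and angle between stone_mid's own z axis and vertical below 0.31 rad and horizontal distance between cork_block_mid and cork_bed_floor below 0.013 m and z of cork_block_mid in the frame of cork_bed_floor between 0.0115 and 0.0165 m and angle between the y axis of cork_block_mid and the y axis of cork_bed_floor, either way round below 0.25 rad and angle between cork_block_mid's own z axis and vertical below 0.04 rad and distance of each of red_offcut_mid, brown_offcut_mid from where it was at the start of the episode below 0.03 m and linear speed of each of plate, cover, stone, cork_block below 0.02 m/s); the robot touches nothing.
It fails at once if a wood offcut is moved more than 30 mm from its place (distance of any of red_offcut_mid, brown_offcut_mid from where it was at the start of the episode above 0.03 m).
It also fails if it takes over 96 s, if anything falls off the work surface, if the arm or the gripper's body presses on something with over 40 N, if the wrist force passes 120 N, or if a joint passes its speed limit or range.

## Working session

There is one attempt and no reset: what is moved stays moved. The work goes in short steps, Python scripts to look and compute and a tool call to move; the robot and the scene stay as the last step left them, time stands still between calls to the robot, and variables do not carry over. Pictures are saved under pics/ and viewed, and the job is handed in when it is done.

Besides the shell and the picture viewer there is one more tool, called after "Call:" as name(argument=value, ...), one argument or row to a line, values as JSON. servo_tool: Moves the arm, as the interface text tells. Its arguments: {"type":"object","properties":{"increments":{"type":"array","items":{"type":"object","properties":{"slide":{"type":"array","items":{"type":"number"}},"spin":{"type":"number"}}}},"hand":{"type":"number"},"newtons":{"type":"number"}},"required":["increments"]}

```bash
mkdir -p pics; ls; cat > h.py <<'E'
import numpy as np, cv2
from rig import manip, eyes
def cam(n):
    c=eyes.calibration(n); K=np.array([[c['fx'],0,c['cx']],[0,c['fy'],c['cy']],[0,0,1.]]); R=cv2.Rodrigues(np.array(c['rvec'],float))[0]; t=np.array(c['tvec'],float).ravel()
    return c,K,R,t
def p2w(n,uv,z):
    c,K,R,t=cam(n); uv=np.atleast_2d(np.array(uv,float)); out=[]
    C=-R.T@t
    for u,v in uv:
        xd=np.array([(u-c['cx'])/c['fx'],(v-c['cy'])/c['fy']]); x=xd.copy()
        for _ in range(30): x=xd/(1+c['k1']*(x@x))
        d=R.T@np.array([x[0],x[1],1]); s=(z-C[2])/d[2]; out.append(C+s*d)
    return np.array(out)
def w2p(n,P):
    c,K,R,t=cam(n); P=np.atleast_2d(P); q=P@R.T+t; x=q[:,:2]/q[:,2:]; x=x*(1+c['k1']*(x**2).sum(1,keepdims=True))
    return x*[c['fx'],c['fy']]+[c['cx'],c['cy']]
def snap(n,f,scale=1):
    im=eyes.get_image(n); cv2.imwrite('pics/'+f+'.png',im); return im
E
python3 - <<'E'
from h import *
for n in('scene','top'):
    snap(n,n+'0'); c,K,R,t=cam(n); print(n,c,-R.T@t)
print(manip.get_state(), manip.tcp_to_grasp)
E
```

```text
pics
scene {'fx': 512.4656597382578, 'fy': 512.4656597382578, 'cx': 277.69194856023915, 'cy': 217.3954913545157, 'k1': -0.1007287779782109, 'rvec': array([ 1.19804456, -2.01036746,  1.21763608]), 'tvec': array([0.01630466, 0.32079962, 0.84943523])} [-0.50153563  0.32007524  0.68609933]
top {'fx': 425.1595978824001, 'fy': 425.1595978824001, 'cx': 287.454557667165, 'cy': 214.84769325453192, 'k1': -0.09257128288861378, 'rvec': array([ 2.19849505, -2.14676773,  0.04152585]), 'tvec': array([-0.24249417,  0.51592214,  0.89947133])} [ 0.46020717 -0.25766942  0.92511814]
{'clock': 0.1, 'qpos': array([-1.30298790e+00,  2.76554633e-01,  1.50604732e+00,  1.96187535e-05,
        1.36071910e+00, -1.20997103e-01]), 'qd': array([ 6.63098920e-04,  9.50336976e-05, -2.41963561e-03, -1.88939964e-03,
       -1.22270015e-04,  1.87815053e-03]), 'effort': array([-1.79117505e-04, -4.17703521e+01, -2.46405959e+01, -3.82674043e-04,
        5.75309474e-03, -1.38469059e-05]), 'position': array([ 0.21784409, -0.53160141,  0.23049692]), 'ee_rot': array([-8.62576474e-04,  9.81163249e-01,  1.93178499e-01, -5.38141270e-05]), 'contact_force': array([-0.02803589, -0.39304014,  0.26304509]), 'moment': array([-0.0657263 , -0.03850602,  0.00439227]), 'width': 0.08541519086834} -0.0187
```

View pics/top0.png

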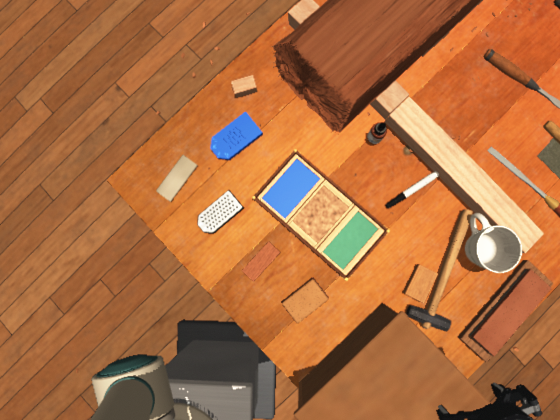

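View pics/scene0.png

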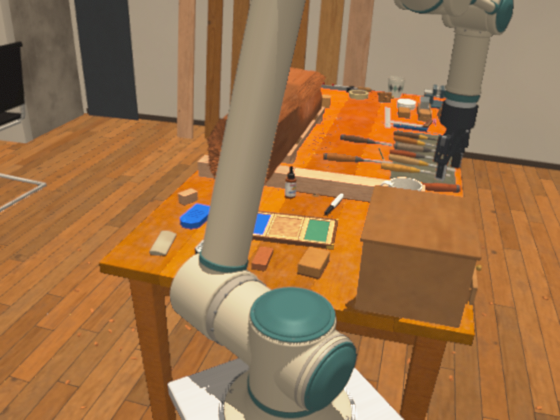

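The top view shows the cover (236,136), plate (220,212), stone (177,178) and caddy (320,213), and several brown blocks. I'll zoom in to tell the blocks apart.

```bash
python3 - <<'E'
import cv2, numpy as np
from h import *
t=cv2.imread('pics/top0.png'); s=cv2.imread('pics/scene0.png')
cv2.imwrite('pics/c1.png',cv2.resize(t[70:330,150:450],None,fx=2.6,fy=2.3,interpolation=cv2.INTER_CUBIC) if 0 else cv2.resize(t[110:330,150:450],None,fx=2.6,fy=2.6,interpolation=cv2.INTER_CUBIC))
cv2.imwrite('pics/c2.png',cv2.resize(s[160:290,130:360],None,fx=3.4,fy=3.4,interpolation=cv2.INTER_CUBIC))
for P in [(0,0,0),(.3,0,0),(.3,-.3,0),(.6,-.3,0),(.3,.2,0)]: print(P,w2p('top',P),w2p('scene',P))
for nm,uv in dict(plate=(220,212),cover=(236,136),stone=(177,178),caddy=(320,213),red=(262,261),brown=(305,298),b2=(422,283),b3=(244,86)).items(): print(nm,p2w('top',uv,.01))
E
```

```text
(0, 0, 0) [[177.09518472 449.64444652]] [[287.38689054 408.14670518]]
(0.3, 0, 0) [[179.99448406 313.90831653]] [[215.97553979 308.66776443]]
(0.3, -0.3, 0) [[317.49090088 318.5837919 ]] [[333.12008116 271.82454392]]
(0.6, -0.3, 0) [[320.37476641 180.30564822]] [[272.15576679 217.70008262]]
(0.3, 0.2, 0) [[ 92.74283641 309.81913816]] [[122.26385736 337.51644373]]
plate [[ 0.52467571 -0.08318454  0.01      ]]
cover [[ 0.69334391 -0.11229424  0.01      ]]
stone [[0.59760639 0.01537757 0.01      ]]
caddy [[ 0.5274149 -0.3000796  0.01     ]]
red [[ 0.42118591 -0.17777056  0.01      ]]
brown [[ 0.34476784 -0.27190017  0.01      ]]
b2 [[ 0.3821905  -0.52176027  0.01      ]]
b3 [[ 0.80781782 -0.12585774  0.01      ]]
```

View pics/c1.png

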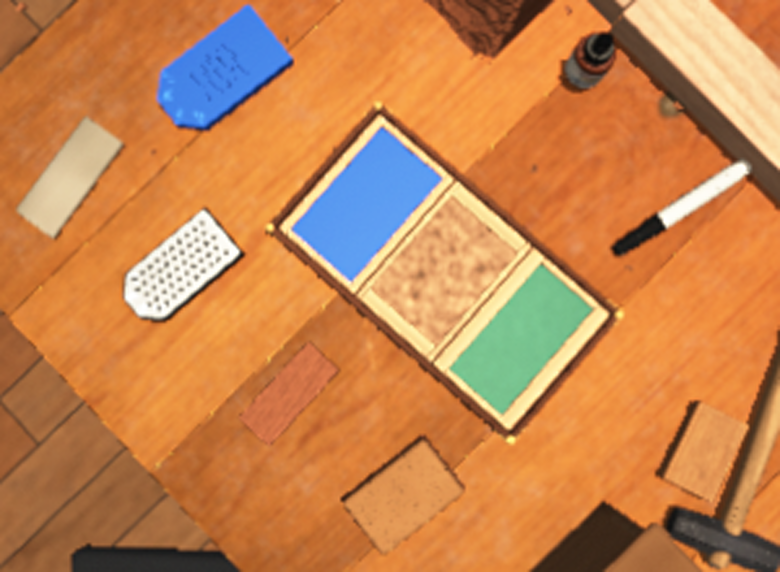

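View pics/c2.png

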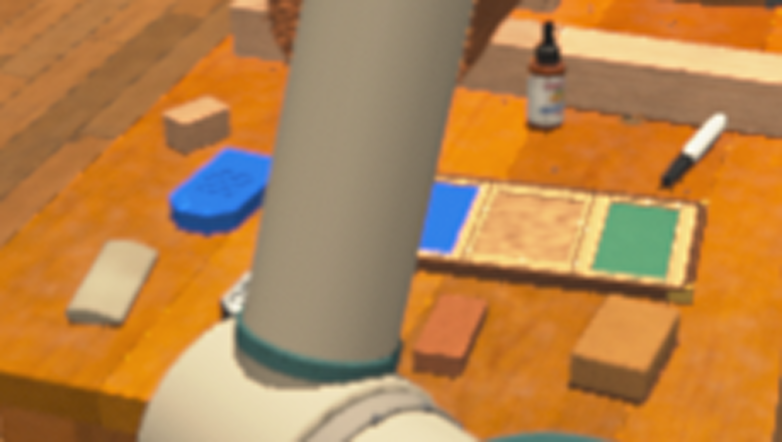

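```bash
cat > m.py <<'E'
from h import *
t=cv2.imread('pics/top0.png'); hsv=cv2.cvtColor(t,cv2.COLOR_BGR2HSV)
for nm,uv in dict(plate=(225,216),cover=(240,135),covside=(226,158),stone=(177,178),blue=(290,190),cork=(320,215),green=(350,240),rim=(262,198),red=(262,261),block=(305,298),b2=(422,283),table=(240,240),table2=(300,340)).items():
    print(nm,np.median(hsv[uv[1]-2:uv[1]+3,uv[0]-2:uv[0]+3].reshape(-1,3),axis=0))
E
python3 m.py
python3 - <<'E'
import cv2
t=cv2.imread('pics/top0.png')
a=cv2.resize(t[105:245,155:270],None,fx=5,fy=4.2 and 5,interpolation=cv2.INTER_NEAREST)
cv2.imwrite('pics/c3.png',a[:600])
a=cv2.resize(t[235:330,235:335],None,fx=6,fy=6,interpolation=cv2.INTER_NEAREST)
cv2.imwrite('pics/c4.png',a[:600])
E
```

```text
plate [ 22.  13. 245.]
cover [109. 180. 230.]
covside [108. 177. 203.]
stone [ 19.  70. 227.]
blue [107. 158. 241.]
cork [ 15. 126. 241.]
green [ 69.  98. 197.]
rim [ 24.  89. 242.]
red [ 10. 168. 212.]
block [ 14. 161. 220.]
b2 [ 14. 158. 227.]
table [ 14. 180. 232.]
table2 [ 13. 184. 228.]
```

View pics/c3.png

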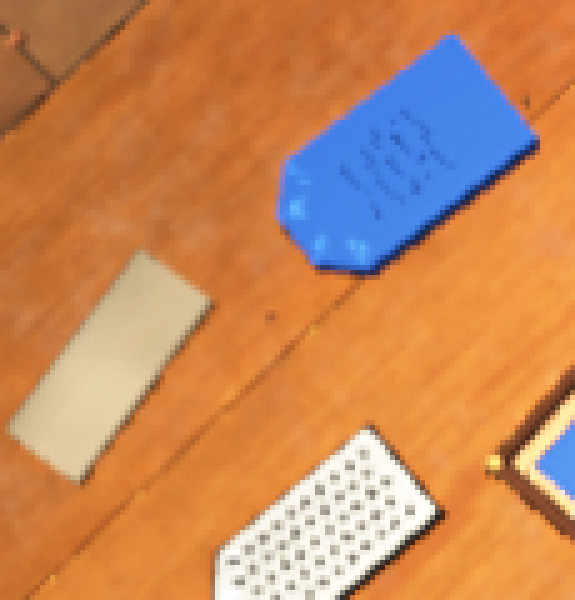

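View pics/c4.png

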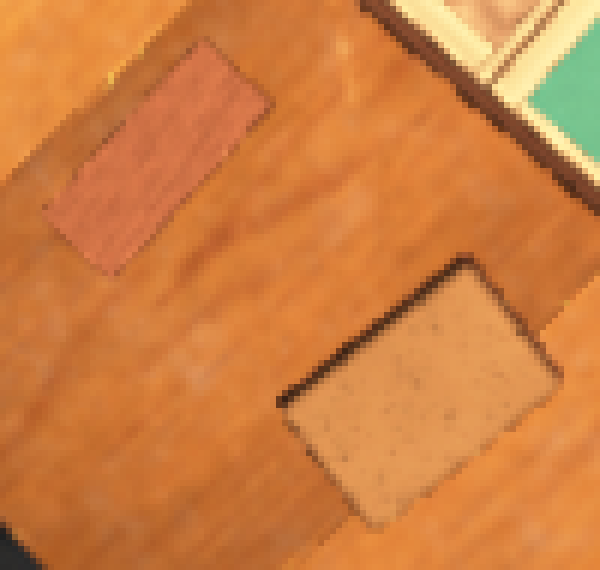

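```bash
cat > meas.py <<'E'
from h import *
def regions(im):
    hsv=cv2.cvtColor(im,cv2.COLOR_BGR2HSV); H,S,V=[hsv[...,i].astype(int) for i in range(3)]
    return dict(plate=(S<60)&(V>150), blue=(H>100)&(H<115)&(S>110)&(V>185), stone=(S>30)&(S<110)&(V>150)&(H>12)&(H<26), green=(H>55)&(H<85)&(S>60)&(V>120))
def meas(im,kind,near,z,rad=45,k=5):
    m=regions(im)[kind].astype(np.uint8)
    mm=np.zeros_like(m); cv2.circle(mm,tuple(int(a) for a in near),rad,1,-1); m&=mm
    m=cv2.morphologyEx(m,cv2.MORPH_CLOSE,np.ones((k,k))); m=cv2.morphologyEx(m,cv2.MORPH_OPEN,np.ones((3,3)))
    cs,_=cv2.findContours(m,cv2.RETR_EXTERNAL,cv2.CHAIN_APPROX_NONE)
    c=max(cs,key=cv2.contourArea)[:,0].astype(float)
    w=p2w('top',c,z)[:,:2]
    (cx,cy),(a,b),ang=cv2.minAreaRect((w*1000).astype(np.float32))
    if a>b: L,W,th=a,b,ang
    else: L,W,th=b,a,ang+90
    th=(th+90)%180-90
    px=1000/470
    return (cx,cy),L+px,W+px,th   # contour pixel centres: add 1px
if __name__=='__main__':
    im=cv2.imread('pics/top0.png')
    for nm,kind,near,z,rad in [('plate','plate',(220,212),.022,40),('cover','blue',(236,136),.018,38),('stone','stone',(177,178),.010,38),('bluebed','blue',(290,190),.009,45),('green','green',(350,237),.009,45)]:
        c,L,W,th=meas(im,kind,near,z,rad); print(nm,np.round(c,1),'L%.1f W%.1f th%.1f'%(L,W,th))
    cb=np.array([(285,405),(468,262),(560,378),(378,527)])/6+235-.5
    w=p2w('top',cb,.029)[:,:2]*1000; print('block',w.mean(0),[np.linalg.norm(w[i]-w[(i+1)%4]) for i in range(4)], cv2.minAreaRect(w.astype(np.float32)))
    cb=np.array([(455,192),(527,243),(435,353),(362,290)])/2.6+[150,110]-.3
    w=p2w('top',cb,.012)[:,:2]*1000; print('corkbed',w.mean(0), cv2.minAreaRect(w.astype(np.float32)))
    cb=np.array([(378,107),(615,315),(510,433),(275,228)])/2.6+[150,110]-.3
    w=p2w('top',cb,.013)[:,:2]*1000; print('caddy',w.mean(0), cv2.minAreaRect(w.astype(np.float32)))
E
python3 meas.py
```

```text
plate [521.8 -80.5] L100.8 W50.0 th-48.8
cover [ 689.  -108.2] L111.2 W62.0 th-50.5
stone [598.2  17.3] L101.3 W43.1 th-35.1
bluebed [ 580.7 -235.1] L115.7 W68.0 th-40.1
green [ 471.1 -365.9] L116.4 W58.7 th-39.9
block [ 342.97248215 -271.6129904 ] [np.float64(81.03210185818428), np.float64(51.39510325529627), np.float64(81.88931067319217), np.float64(53.24009283666473)] ((342.6117858886719, -271.90045166015625), (53.238319396972656, 81.86853790283203), 39.38798141479492)
corkbed [ 526.71162094 -301.69872286] ((528.5550537109375, -302.0302429199219), (79.5135498046875, 118.74983978271484), 50.536521911621094)
caddy [ 526.25336138 -300.90855162] ((526.1880493164062, -299.89141845703125), (261.69342041015625, 132.97312927246094), 49.63062286376953)
```

```bash
cat > plan.py <<'E'
import sys
from h import *
from scipy.spatial.transform import Rotation as Ro
def go(x,y,z,psi=None):
    s=manip.get_state(); q=s['ee_rot']; R=Ro.from_quat([q[1],q[2],q[3],q[0]]).as_matrix()
    ps=np.degrees(np.arctan2(R[1,0],R[0,0])); d=np.array([x,y,z])/1000-s['position']
    print('t%.1f pos'%s['clock'],np.round(s['position']*1000,1),'psi %.1f tilt %.2f'%(ps,np.degrees(np.arccos(-R[2,2]))),'q6 %.0f q1 %.0f'%(np.degrees(s['qpos'][5]),np.degrees(s['qpos'][0])),'w %.1f'%(s['width']*1000),'F',np.round(s['contact_force'],1))
    if psi is not None: print('spin',round(((ps-psi+180)%360)-180,1)); a=np.radians(psi); R=np.array([[np.cos(a),np.sin(a),0],[np.sin(a),-np.cos(a),0],[0,0,-1]])
    print('slide mm',np.round(R.T@d*1000,1))
if __name__=='__main__': go(*[float(a) for a in sys.argv[1:]])
E
python3 plan.py 521.8 -80.5 100 131.2
```

```text
t0.1 pos [ 217.8 -531.6  230.5] psi 22.3 tilt 0.10 q6 -7 q1 -75 w 85.4 F [-0.  -0.4  0.3]
spin -108.9
slide mm [139.2 525.8 130.5]
```

Call:
servo_tool(
  increments=[
    {"spin":-8.4},
    {"spin":-8.4},
    {"spin":-8.4},
    {"spin":-8.4},
    {"spin":-8.4},
    {"spin":-8.4},
    {"spin":-8.4},
    {"spin":-8.4},
  ],
)

```text
$.increments[0]: bad value
```

Call:
servo_tool(
  increments=[
    {"spin":-8.4},
    {"spin":-8.4},
    {"spin":-8.4},
    {"spin":-8.4},
    {"spin":-8.0},
    {},
  ],
)

```text
$.increments[0]: bad value
```

```bash
python3 plan.py 521.8 -80.5 100 131.2
```

```text
t0.1 pos [ 217.8 -531.6  230.5] psi 22.3 tilt 0.10 q6 -7 q1 -75 w 85.4 F [-0.  -0.4  0.3]
spin -108.9
slide mm [139.2 525.8 130.5]
```

Call:
servo_tool(
  increments=[
    {"slide":[0,0,0],"spin":-8.4},
    {"slide":[0,0,0],"spin":-8.4},
    {"slide":[0,0,0],"spin":-8.4},
    {"slide":[0,0,0],"spin":-8.4},
    {"slide":[0,0,0],"spin":-8.4},
    {"slide":[0,0,0],"spin":-8.4},
    {"slide":[0,0,0],"spin":-8.4},
    {"slide":[0,0,0],"spin":-8.4},
  ],
)

```text
clock: 0.9
position: [0.2179, -0.5318, 0.2308]
ee_rot: [-0.0, 0.708, 0.706, 0.0]
contact_force: [0.3, 0.7, -0.1]
width: 0.0853
```

Call:
servo_tool(
  increments=[
    {"slide":[0,0,0],"spin":-8.4},
    {"slide":[0,0,0],"spin":-8.4},
    {"slide":[0,0,0],"spin":-8.4},
    {"slide":[0,0,0],"spin":-8.4},
    {"slide":[0,0,0],"spin":-8.1},
    {"slide":[0,0,0],"spin":0},
  ],
)

```text
clock: 1.5
position: [0.2179, -0.5318, 0.2308]
ee_rot: [-0.0, 0.413, 0.911, 0.0]
contact_force: [0.7, -0.1, 0.5]
width: 0.0852
```

```bash
python3 plan.py 521.8 -80.5 100 131.2
```

```text
t1.5 pos [ 217.9 -531.8  230.8] psi 131.2 tilt 0.06 q6 -116 q1 -75 w 85.2 F [ 0.7 -0.1  0.5]
spin -0.0
slide mm [139.4 526.  130.8]
```

Call:
servo_tool(
  increments=[
    {"slide":[0.01,0.037,0],"spin":0},
    {"slide":[0.01,0.037,0],"spin":0},
    {"slide":[0.01,0.037,0],"spin":0},
    {"slide":[0.01,0.037,0],"spin":0},
    {"slide":[0.01,0.037,0],"spin":0},
    {"slide":[0.01,0.037,0],"spin":0},
    {"slide":[0.01,0.037,0],"spin":0},
    {"slide":[0.01,0.037,0],"spin":0},
  ],
)

```text
clock: 2.3
position: [0.3886, -0.2755, 0.2312]
ee_rot: [0.0, 0.415, 0.91, 0.0]
contact_force: [1.6, -0.3, 0.4]
width: 0.0852
```

Call:
servo_tool(
  increments=[
    {"slide":[0.01,0.037,0],"spin":0},
    {"slide":[0.01,0.037,0],"spin":0},
    {"slide":[0.01,0.037,0],"spin":0},
    {"slide":[0.01,0.037,0],"spin":0},
    {"slide":[0.01,0.037,0.04],"spin":0},
    {"slide":[0.01,0.037,0.04],"spin":0},
    {"slide":[0,0,0.04],"spin":0},
    {"slide":[0,0,0],"spin":0},
  ],
)

```text
clock: 3.1
position: [0.5075, -0.0896, 0.1142]
ee_rot: [-0.006, 0.414, 0.91, -0.001]
contact_force: [-0.5, 0.3, -0.6]
width: 0.085
```

```bash
python3 plan.py 521.8 -80.5 4 131.2
```

```text
t3.1 pos [507.5 -89.6 114.2] psi 131.1 tilt 0.70 q6 -59 q1 -18 w 85.0 F [-0.5  0.3 -0.6]
spin -0.1
slide mm [ -2.6  16.8 110.2]
```

Call:
servo_tool(
  increments=[
    {"slide":[0,0.008,0.02],"spin":0},
    {"slide":[0,0,0.02],"spin":0},
    {"slide":[0,0,0],"spin":0},
    {"slide":[0,0,0],"spin":0},
    {"slide":[0,0,0],"spin":0},
  ],
)

```text
clock: 3.6
position: [0.5186, -0.0875, 0.0809]
ee_rot: [0.002, 0.414, 0.91, 0.0]
contact_force: [-0.4, 0.7, 0.4]
width: 0.0854
```

```bash
python3 plan.py 521.8 -80.5 4 131.2
```

```text
t3.6 pos [518.6 -87.5  80.9] psi 131.1 tilt 0.18 q6 -58 q1 -17 w 85.4 F [-0.4  0.7  0.4]
spin -0.1
slide mm [ 3.2  7.  76.9]
```

Call:
servo_tool(
  increments=[
    {"slide":[0.003,0.007,0.02],"spin":0},
    {"slide":[0,0,0.025],"spin":0},
    {"slide":[0,0,0.02],"spin":0},
    {"slide":[0,0,0.008],"spin":0},
    {"slide":[0,0,0],"spin":0},
    {"slide":[0,0,0],"spin":0},
  ],
)

```text
clock: 4.2
position: [0.5218, -0.0802, 0.0072]
ee_rot: [0.001, 0.413, 0.911, 0.0]
contact_force: [0.6, -1.0, 0.9]
width: 0.0853
```

```bash
python3 plan.py 521.8 -80.5 4 131.2; python3 - <<'E'
from h import *
im=snap('top','top1'); cv2.imwrite('pics/c5.png',cv2.resize(im[100:280,140:360],None,fx=3.3,fy=3.3,interpolation=cv2.INTER_CUBIC))
E
```

```text
t4.2 pos [521.8 -80.2   7.2] psi 131.2 tilt 0.12 q6 -57 q1 -16 w 85.3 F [ 0.6 -1.   0.9]
spin -0.0
slide mm [-0.2 -0.2  3.2]
```

View pics/c5.png

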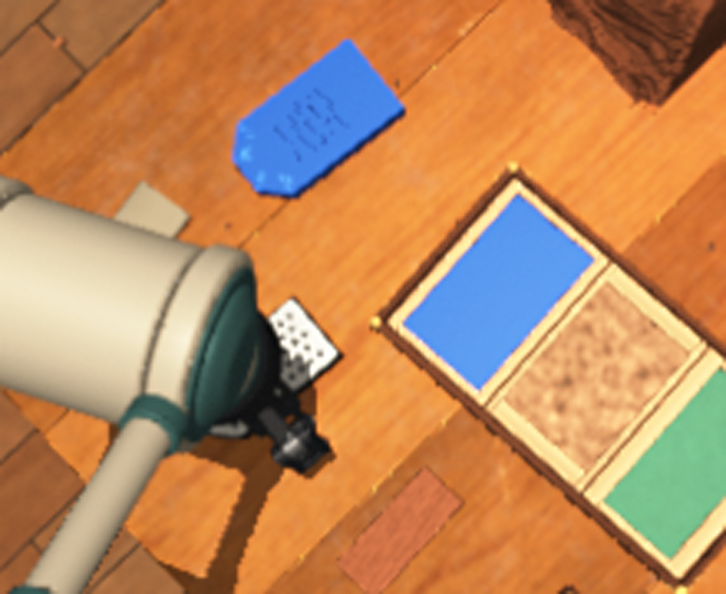

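The gripper straddles the plate (visible at about (295,345) in the crop), so I'll close on it.

Call:
servo_tool(
  increments=[
    {"slide":[0,0,0.002],"spin":0},
    {"slide":[0,0,0],"spin":0},
    {"slide":[0,0,0],"spin":0},
    {"slide":[0,0,0],"spin":0},
    {"slide":[0,0,0],"spin":0},
    {"slide":[0,0,0],"spin":0},
  ],
  hand=0,
  newtons=40,
)

```text
clock: 4.85
position: [0.5213, -0.0799, 0.0048]
ee_rot: [0.001, 0.413, 0.911, 0.0]
contact_force: [-0.9, 1.1, 5.4]
width: 0.0489
```

Call:
servo_tool(
  increments=[
    {"slide":[0,0,0],"spin":0},
    {"slide":[0,0,-0.03],"spin":0},
    {"slide":[0,0,-0.03],"spin":0},
    {"slide":[0,0,0],"spin":0},
    {"slide":[0,0,0],"spin":0},
  ],
)

```text
clock: 5.35
position: [0.5208, -0.0798, 0.0641]
ee_rot: [0.0, 0.413, 0.911, -0.0]
contact_force: [-0.7, 0.2, -1.7]
width: 0.049
```

```bash
python3 plan.py 580.7 -235.1 65 139.9
```

```text
t5.3 pos [520.8 -79.8  64.1] psi 131.2 tilt 0.03 q6 -57 q1 -16 w 49.0 F [-0.7  0.2 -1.7]
spin -8.7
slide mm [-145.9  -80.2   -0.9]
```

Call:
servo_tool(
  increments=[
    {"slide":[0,0,0],"spin":-4.4},
    {"slide":[0,0,0],"spin":-4.3},
    {"slide":[-0.024,-0.013,0],"spin":0},
    {"slide":[-0.024,-0.013,0],"spin":0},
    {"slide":[-0.024,-0.013,0],"spin":0},
    {"slide":[-0.024,-0.013,0],"spin":0},
    {"slide":[-0.024,-0.013,0],"spin":0},
    {"slide":[-0.024,-0.013,0],"spin":0},
  ],
)

```text
clock: 6.15
position: [0.5795, -0.2325, 0.0616]
ee_rot: [-0.002, 0.343, 0.939, 0.0]
contact_force: [0.5, 0.7, -2.0]
width: 0.0489
```

Call:
servo_tool(
  increments=[
    {"slide":[-0.002,-0.002,0],"spin":0},
    {"slide":[0,0,0],"spin":0},
    {"slide":[0,0,0],"spin":0},
    {"slide":[0,0,0],"spin":0},
  ],
)

```text
clock: 6.55
position: [0.58, -0.2337, 0.0634]
ee_rot: [-0.001, 0.343, 0.939, 0.0]
contact_force: [-0.2, 1.4, -2.0]
width: 0.0492
```

```bash
python3 plan.py 580.7 -235.1 15 139.9;  python3 - <<'E'
from h import *
im=snap('top','top2'); cv2.imwrite('pics/c6.png',cv2.resize(im[130:300,220:420],None,fx=3.5,fy=3.5,interpolation=cv2.INTER_CUBIC))
im=snap('scene','scene2'); cv2.imwrite('pics/c7.png',cv2.resize(im[130:290,130:360],None,fx=3.4,fy=3.4,interpolation=cv2.INTER_CUBIC))
E
```

```text
t6.5 pos [ 580.  -233.7   63.4] psi 139.9 tilt 0.13 q6 -78 q1 -28 w 49.2 F [-0.2  1.4 -2. ]
spin 0.0
slide mm [-1.4 -0.6 48.4]
```

View pics/c6.png

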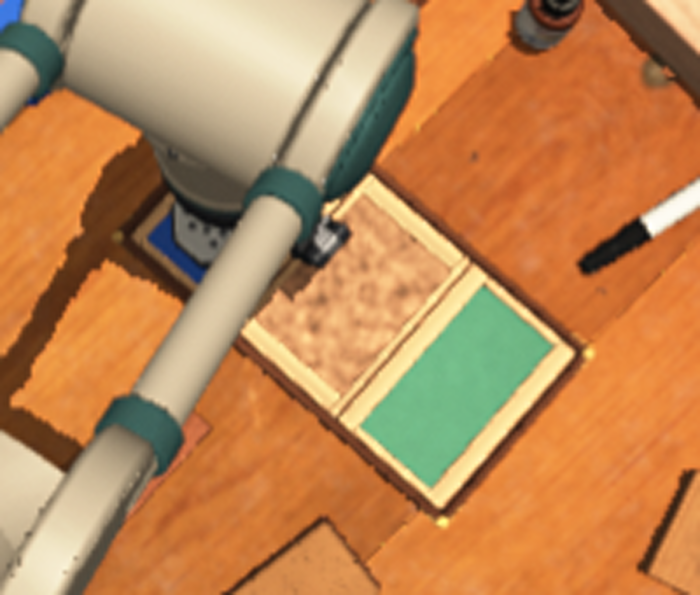

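View pics/c7.png

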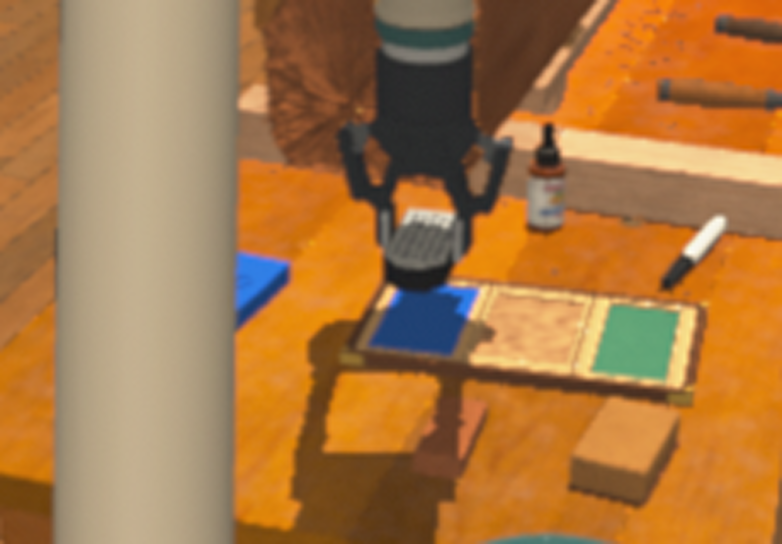

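The plate is held level over the blue bed in both views, so I'll lower it by 49 mm.

Call:
servo_tool(
  increments=[
    {"slide":[-0.001,0,0.015],"spin":0},
    {"slide":[0,0,0.015],"spin":0},
    {"slide":[0,0,0.01],"spin":0},
    {"slide":[0,0,0.005],"spin":0},
    {"slide":[0,0,0],"spin":0},
    {"slide":[0,0,0],"spin":0},
  ],
)

```text
clock: 7.25
position: [0.5821, -0.2358, 0.0195]
ee_rot: [0.0, 0.343, 0.939, -0.0]
contact_force: [-0.2, -0.4, -1.6]
width: 0.0488
```

```bash
python3 plan.py 580.7 -235.1 14 139.9
```

```text
t7.2 pos [ 582.1 -235.8   19.5] psi 139.9 tilt 0.05 q6 -78 q1 -28 w 48.8 F [-0.2 -0.4 -1.6]
spin -0.0
slide mm [ 1.5 -0.3  5.5]
```

Call:
servo_tool(
  increments=[
    {"slide":[0.001,0,0.003],"spin":0},
    {"slide":[0,0,0.002],"spin":0},
    {"slide":[0,0,0],"spin":0},
    {"slide":[0,0,0],"spin":0},
  ],
)

```text
clock: 7.65
position: [0.581, -0.2351, 0.0142]
ee_rot: [0.0, 0.343, 0.939, -0.0]
contact_force: [-0.2, 0.1, -3.0]
width: 0.049
```

```bash
python3 plan.py 580.7 -235.1 14 139.9
```

```text
t7.7 pos [ 581.  -235.1   14.2] psi 139.9 tilt 0.01 q6 -78 q1 -28 w 49.0 F [-0.2  0.1 -3. ]
spin -0.0
slide mm [ 0.2 -0.2  0.2]
```

Call:
servo_tool(
  increments=[
    {"slide":[0,0,0],"spin":0},
    {"slide":[0,0,0],"spin":0},
    {"slide":[0,0,0],"spin":0},
    {"slide":[0,0,-0.02],"spin":0},
    {"slide":[0,0,-0.03],"spin":0},
    {"slide":[0,0,-0.03],"spin":0},
    {"slide":[0,0,0],"spin":0},
  ],
  hand=0.8,
)

```text
clock: 8.35
position: [0.584, -0.2367, 0.0989]
ee_rot: [0.005, 0.343, 0.939, -0.001]
contact_force: [0.6, -0.4, 0.3]
width: 0.0684
```

```bash
python3 plan.py 689 -108.2 90 129.5
```

```text
t8.3 pos [ 584.  -236.7   98.9] psi 139.9 tilt 0.56 q6 -78 q1 -28 w 68.4 F [ 0.6 -0.4  0.3]
spin 10.4
slide mm [ 32.3 162.7   8.9]
```

Call:
servo_tool(
  increments=[
    {"slide":[0,0,0],"spin":5.2},
    {"slide":[0,0,0],"spin":5.2},
    {"slide":[0.005,0.026,0],"spin":0},
    {"slide":[0.005,0.026,0],"spin":0},
    {"slide":[0.005,0.026,0],"spin":0},
    {"slide":[0.005,0.026,0],"spin":0},
    {"slide":[0.005,0.026,0],"spin":0},
    {"slide":[0.005,0.026,0],"spin":0},
  ],
  hand=1,
)

```text
clock: 9.15
position: [0.6825, -0.1118, 0.0933]
ee_rot: [-0.0, 0.427, 0.904, -0.0]
contact_force: [0.5, -1.2, -1.3]
width: 0.0854
```

Call:
servo_tool(
  increments=[
    {"slide":[0.002,0.006,0],"spin":0},
    {"slide":[0,0,0],"spin":0},
    {"slide":[0,0,0],"spin":0},
    {"slide":[0,0,0],"spin":0},
  ],
)

```text
clock: 9.55
position: [0.6848, -0.1085, 0.094]
ee_rot: [-0.0, 0.427, 0.904, -0.0]
contact_force: [0.8, -0.7, 0.4]
width: 0.0855
```

```bash
python3 plan.py 689 -108.2 8 129.5;  python3 - <<'E'
from h import *
from meas import meas
im=snap('top','top3'); cv2.imwrite('pics/c8.png',cv2.resize(im[90:300,190:420],None,fx=2.8,fy=2.8,interpolation=cv2.INTER_CUBIC))
print(meas(im,'plate',w2p('top',[.581,-.235,.031])[0],.031,28))
E
```

```text
t9.6 pos [ 684.8 -108.5   94. ] psi 129.4 tilt 0.05 q6 -54 q1 -15 w 85.5 F [ 0.8 -0.7  0.4]
spin -0.1
slide mm [-2.5  3.4 86. ]
((579.157958984375, -236.69049072265625), 112.12369228931183, 69.2962920817923, -39.81855010986328)
```

View pics/c8.png

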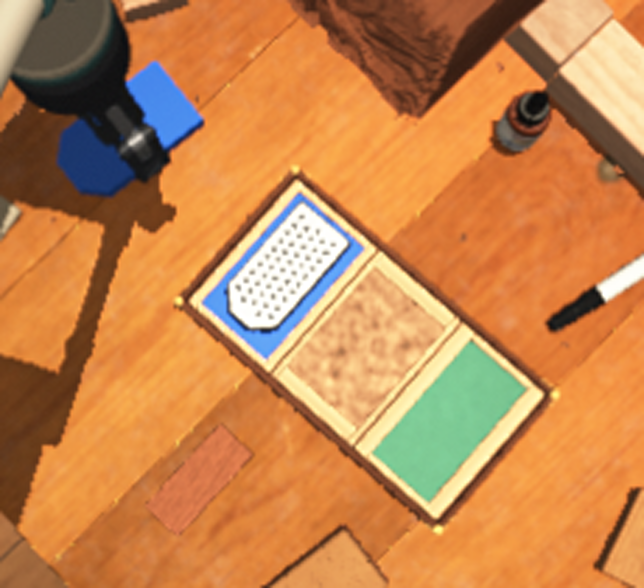

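```bash
python3 - <<'E'
from h import *
import meas as M
im=cv2.imread('pics/top3.png'); hsv=cv2.cvtColor(im,cv2.COLOR_BGR2HSV)
o=M.regions; M.regions=lambda im:{**o(im),'plate':(hsv[...,1]<45)&(hsv[...,2]>150)}
print(M.meas(im,'plate',w2p('top',[.581,-.235,.031])[0],.031,27,3))
E
```

```text
((583.48974609375, -235.63699340820312), 103.51941372485871, 54.1937530192923, -39.81707000732422)
```

Call:
servo_tool(
  increments=[
    {"slide":[-0.002,0.003,0.02],"spin":0},
    {"slide":[0,0,0.02],"spin":0},
    {"slide":[0,0,0.02],"spin":0},
    {"slide":[0,0,0.015],"spin":0},
    {"slide":[0,0,0],"spin":0},
    {"slide":[0,0,0],"spin":0},
    {"slide":[0,0,0],"spin":0},
  ],
)

```text
clock: 10.3
position: [0.6901, -0.1074, 0.0204]
ee_rot: [0.001, 0.427, 0.904, 0.0]
contact_force: [-0.5, -0.4, 0.4]
width: 0.0857
```

```bash
python3 plan.py 689 -108.2 5 129.5
```

```text
t10.3 pos [ 690.1 -107.4   20.4] psi 129.5 tilt 0.14 q6 -54 q1 -15 w 85.7 F [-0.5 -0.4  0.4]
spin -0.0
slide mm [ 0.1 -1.4 15.4]
```

Call:
servo_tool(
  increments=[
    {"slide":[0,-0.001,0.008],"spin":0},
    {"slide":[0,0,0.008],"spin":0},
    {"slide":[0,0,0.003],"spin":0},
    {"slide":[0,0,0],"spin":0},
    {"slide":[0,0,0],"spin":0},
  ],
)

```text
clock: 10.8
position: [0.6885, -0.1076, -0.0001]
ee_rot: [-0.0, 0.427, 0.904, -0.0]
contact_force: [0.3, 0.3, -0.5]
width: 0.0856
```

```bash
python3 plan.py 689 -108.2 1 129.5; python3 - <<'E'
from h import *
from scipy.spatial import ConvexHull
im=cv2.imread('pics/top3.png'); uv=w2p('top',[.581,-.235,.031])[0].astype(int)
c=im[uv[1]-30:uv[1]+30,uv[0]-38:uv[0]+38]; cv2.imwrite('pics/c9.png',cv2.resize(c,None,fx=9,fy=9,interpolation=cv2.INTER_NEAREST)); print(uv)
# project expected outline
def rect(cx,cy,th,L,W,z):
    a=np.radians(th); l=np.array([np.cos(a),np.sin(a)]); w=np.array([-l[1],l[0]])
    return [[cx+s*L/2*l[0]+q*W/2*w[0],cy+s*L/2*l[1]+q*W/2*w[1],z] for s,q in((1,1),(1,-1),(-1,-1),(-1,1))]
print((w2p('top',rect(.581,-.235,-40,.1,.05,.031))-uv+[38,30]+.5)*9)
E
```

```text
t10.8 pos [ 6.885e+02 -1.076e+02 -1.000e-01] psi 129.5 tilt 0.01 q6 -54 q1 -15 w 85.6 F [ 0.3  0.3 -0.5]
spin -0.0
slide mm [-0.8  0.  -1.1]
[290 186]
[[408.84860264  51.03459521]
 [568.2835475  188.84435103]
 [287.41115152 506.83136861]
 [128.3753702  367.08198404]]
```

View pics/c9.png

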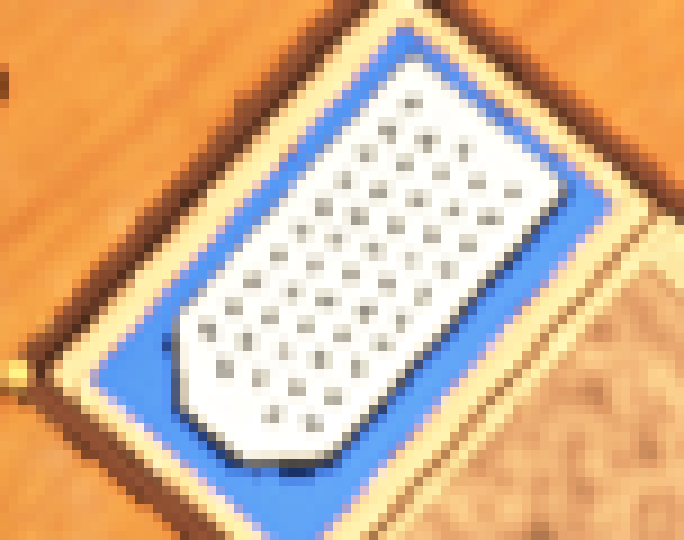

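The plate's outline matches the prediction to about 0.5 px, putting it at (581,-235) mm with its cut end lower left. Next I'll grip the cover.

Call:
servo_tool(
  increments=[
    {"slide":[-0.001,0,-0.001],"spin":0},
    {"slide":[0,0,0],"spin":0},
    {"slide":[0,0,0],"spin":0},
    {"slide":[0,0,0],"spin":0},
    {"slide":[0,0,0],"spin":0},
    {"slide":[0,0,0],"spin":0},
  ],
  hand=0,
  newtons=35,
)

```text
clock: 11.4
position: [0.6897, -0.1086, 0.0018]
ee_rot: [0.001, 0.427, 0.904, 0.0]
contact_force: [-0.2, 0.4, 5.1]
width: 0.0602
```

```bash
python3 plan.py 689 -108.2 1 129.5
```

```text
t11.4 pos [ 689.7 -108.6    1.8] psi 129.5 tilt 0.10 q6 -54 q1 -15 w 60.2 F [-0.2  0.4  5.1]
spin -0.0
slide mm [ 0.8 -0.3  0.8]
```

Call:
servo_tool(
  increments=[
    {"slide":[0,0,-0.03],"spin":0},
    {"slide":[0,0,-0.03],"spin":0},
    {"slide":[0,0,-0.02],"spin":0},
    {"slide":[0,0,0],"spin":0},
    {"slide":[0,0,0],"spin":0},
  ],
)

```text
clock: 11.9
position: [0.6884, -0.1082, 0.0803]
ee_rot: [-0.001, 0.427, 0.904, -0.0]
contact_force: [-1.5, 0.1, -0.8]
width: 0.0603
```

```bash
python3 plan.py 581.1 -235.2 80 139.9
```

```text
t11.9 pos [ 688.4 -108.2   80.3] psi 129.5 tilt 0.07 q6 -54 q1 -15 w 60.3 F [-1.5  0.1 -0.8]
spin -10.4
slide mm [   0.3 -166.3    0.3]
```

Call:
servo_tool(
  increments=[
    {"slide":[0,0,0],"spin":-5.2},
    {"slide":[0,0,0],"spin":-5.2},
    {"slide":[0,-0.027,0],"spin":0},
    {"slide":[0,-0.027,0],"spin":0},
    {"slide":[0,-0.027,0],"spin":0},
    {"slide":[0,-0.027,0],"spin":0},
    {"slide":[0,-0.027,0],"spin":0},
    {"slide":[0,-0.027,0],"spin":0},
  ],
)

```text
clock: 12.7
position: [0.5824, -0.2322, 0.0785]
ee_rot: [-0.002, 0.343, 0.939, 0.0]
contact_force: [-0.5, -0.0, -0.5]
width: 0.0601
```

Call:
servo_tool(
  increments=[
    {"slide":[0,-0.004,0],"spin":0},
    {"slide":[0,0,0],"spin":0},
    {"slide":[0,0,0],"spin":0},
    {"slide":[0,0,0],"spin":0},
  ],
)

```text
clock: 13.1
position: [0.5827, -0.2343, 0.0806]
ee_rot: [-0.0, 0.343, 0.94, 0.0]
contact_force: [0.3, -0.0, -0.1]
width: 0.0602
```

```bash
python3 plan.py 581.7 -235.6 40 139.9
```

```text
t13.1 pos [ 582.7 -234.3   80.6] psi 139.9 tilt 0.03 q6 -78 q1 -28 w 60.2 F [ 0.3 -0.  -0.1]
spin 0.0
slide mm [-0.1 -1.6 40.6]
```

Call:
servo_tool(
  increments=[
    {"slide":[0,-0.002,0.015],"spin":0},
    {"slide":[0,0,0.015],"spin":0},
    {"slide":[0,0,0.01],"spin":0},
    {"slide":[0,0,0],"spin":0},
    {"slide":[0,0,0],"spin":0},
    {"slide":[0,0,0],"spin":0},
  ],
)

```text
clock: 13.7
position: [0.5816, -0.237, 0.0418]
ee_rot: [0.001, 0.343, 0.939, -0.0]
contact_force: [0.9, 0.2, 1.2]
width: 0.06
```

```bash
python3 plan.py 581.7 -235.6 18 139.9;  python3 - <<'E'
from h import *
im=snap('top','top4'); cv2.imwrite('pics/c10.png',cv2.resize(im[130:260,230:360],None,fx=4.6,fy=4.6,interpolation=cv2.INTER_CUBIC))
im=snap('scene','scene4'); cv2.imwrite('pics/c11.png',cv2.resize(im[170:270,200:320],None,fx=5,fy=5,interpolation=cv2.INTER_CUBIC))
E
```

```text
t13.7 pos [ 581.6 -237.    41.8] psi 139.9 tilt 0.09 q6 -78 q1 -29 w 60.0 F [0.9 0.2 1.2]
spin -0.0
slide mm [ 0.8  1.1 23.8]
```

View pics/c10.png

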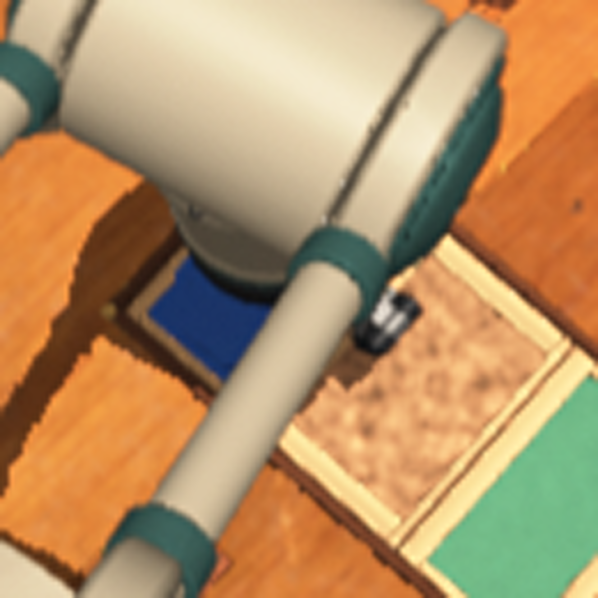

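View pics/c11.png

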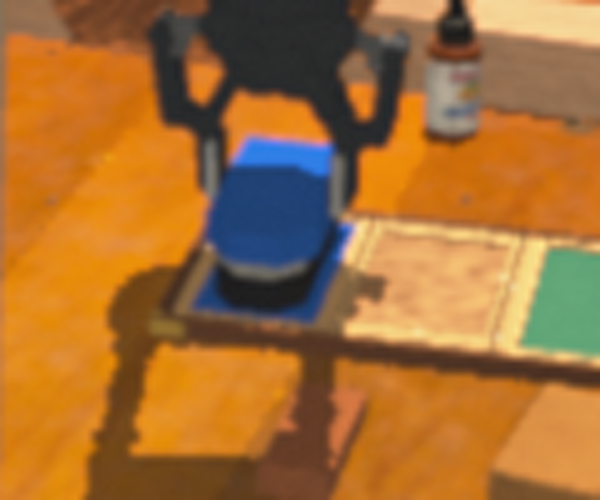

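The cover is level over the plate with its cut end toward the plate's cut end. I'll trim about 1 mm and lower it.

Call:
servo_tool(
  increments=[
    {"slide":[0.001,0.001,0.004],"spin":0},
    {"slide":[0,0,0],"spin":0},
    {"slide":[0,0,0],"spin":0},
  ],
)

```text
clock: 14.1
position: [0.5805, -0.2354, 0.037]
ee_rot: [-0.0, 0.343, 0.939, -0.0]
contact_force: [0.1, 0.3, -0.9]
width: 0.0599
```

```bash
python3 plan.py 581.7 -235.6 18 139.9
```

```text
t14.1 pos [ 580.5 -235.4   37. ] psi 139.9 tilt 0.02 q6 -78 q1 -28 w 59.9 F [ 0.1  0.3 -0.9]
spin -0.0
slide mm [-1.   0.6 19. ]
```

Call:
servo_tool(
  increments=[
    {"slide":[-0.0005,0.0005,0.005],"spin":0},
    {"slide":[0,0,0.004],"spin":0},
    {"slide":[0,0,0.003],"spin":0},
    {"slide":[0,0,0.002],"spin":0},
    {"slide":[0,0,0],"spin":0},
  ],
)

```text
clock: 14.6
position: [0.5812, -0.2353, 0.0226]
ee_rot: [-0.0, 0.343, 0.939, 0.0]
contact_force: [-0.0, 0.2, -0.2]
width: 0.0599
```

```bash
python3 plan.py 581.7 -235.6 18 139.9
```

```text
t14.6 pos [ 581.2 -235.3   22.6] psi 139.9 tilt 0.05 q6 -78 q1 -28 w 59.9 F [-0.   0.2 -0.2]
spin -0.0
slide mm [-0.6  0.1  4.6]
```

The skirt is about 10 mm below the plate's top with no force, so the fit is good. I'll seat it.

Call:
servo_tool(
  increments=[
    {"slide":[0,0,0.002],"spin":0},
    {"slide":[0,0,0.002],"spin":0},
    {"slide":[0,0,0],"spin":0},
    {"slide":[0,0,0],"spin":0},
  ],
)

```text
clock: 15.0
position: [0.5814, -0.2354, 0.0191]
ee_rot: [0.0, 0.343, 0.939, -0.0]
contact_force: [0.4, 1.1, -0.7]
width: 0.0603
```

```bash
python3 plan.py 581.7 -235.6 18 139.9
```

```text
t15.0 pos [ 581.4 -235.4   19.1] psi 139.9 tilt 0.00 q6 -78 q1 -28 w 60.3 F [ 0.4  1.1 -0.7]
spin -0.0
slide mm [-0.3  0.1  1.1]
```

Call:
servo_tool(
  increments=[
    {"slide":[0,0,0],"spin":0},
    {"slide":[0,0,0],"spin":0},
    {"slide":[0,0,0],"spin":0},
    {"slide":[0,0,-0.02],"spin":0},
    {"slide":[0,0,-0.03],"spin":0},
    {"slide":[0,0,-0.03],"spin":0},
    {"slide":[0,0,0],"spin":0},
  ],
  hand=1,
)

```text
clock: 15.7
position: [0.5844, -0.2369, 0.1038]
ee_rot: [0.005, 0.343, 0.939, -0.001]
contact_force: [1.2, -1.1, 0.4]
width: 0.0854
```

```bash
python3 plan.py 598.2 17.3 90 144.9
```

```text
t15.7 pos [ 584.4 -236.9  103.8] psi 139.9 tilt 0.55 q6 -78 q1 -28 w 85.4 F [ 1.2 -1.1  0.4]
spin -5.0
slide mm [134.9 215.9  13.8]
```

Call:
servo_tool(
  increments=[
    {"slide":[0,0,0],"spin":-5.0},
    {"slide":[0.015,0.024,0],"spin":0},
    {"slide":[0.015,0.024,0],"spin":0},
    {"slide":[0.015,0.024,0],"spin":0},
    {"slide":[0.015,0.024,0],"spin":0},
    {"slide":[0.015,0.024,0],"spin":0},
    {"slide":[0.015,0.024,0],"spin":0},
    {"slide":[0.015,0.024,0],"spin":0},
  ],
)

```text
clock: 16.5
position: [0.5917, -0.0364, 0.0985]
ee_rot: [-0.0, 0.302, 0.953, -0.0]
contact_force: [0.4, 0.8, -0.7]
width: 0.0855
```

Call:
servo_tool(
  increments=[
    {"slide":[0.015,0.024,0],"spin":0},
    {"slide":[0.015,0.024,0],"spin":0},
    {"slide":[0,0,0],"spin":0},
    {"slide":[0,0,0],"spin":0},
    {"slide":[0,0,0],"spin":0},
  ],
)

```text
clock: 17.0
position: [0.5951, 0.0182, 0.0987]
ee_rot: [-0.0, 0.302, 0.953, -0.0]
contact_force: [0.7, -0.8, -0.3]
width: 0.0852
```

```bash
python3 plan.py 598.2 17.3 60 144.9;  python3 - <<'E'
from h import *
im=snap('top','top5'); cv2.imwrite('pics/c12.png',cv2.resize(im[130:260,150:350],None,fx=4,fy=4,interpolation=cv2.INTER_CUBIC))
im=snap('scene','scene5'); cv2.imwrite('pics/c13.png',cv2.resize(im[150:290,120:340],None,fx=3.6,fy=3.6,interpolation=cv2.INTER_CUBIC))
E
```

```text
t17.0 pos [595.1  18.2  98.7] psi 144.9 tilt 0.05 q6 -60 q1 -5 w 85.2 F [ 0.7 -0.8 -0.3]
spin -0.0
slide mm [-3.1  1.1 38.7]
```

View pics/c12.png

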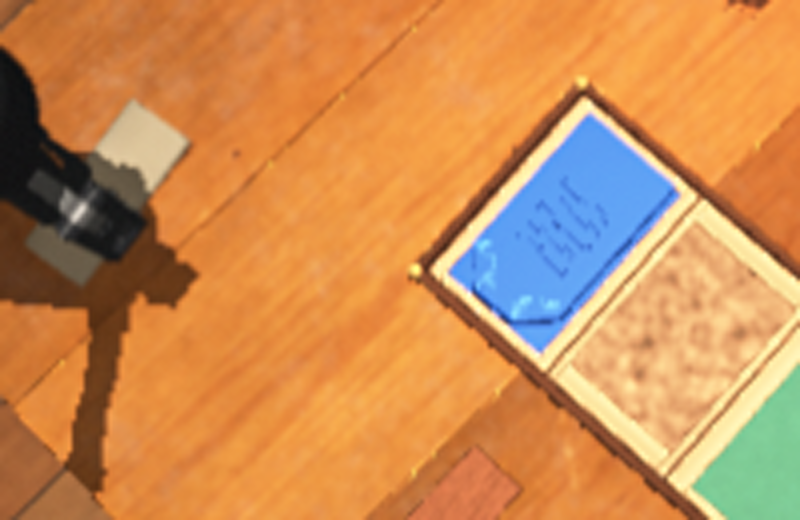

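View pics/c13.png

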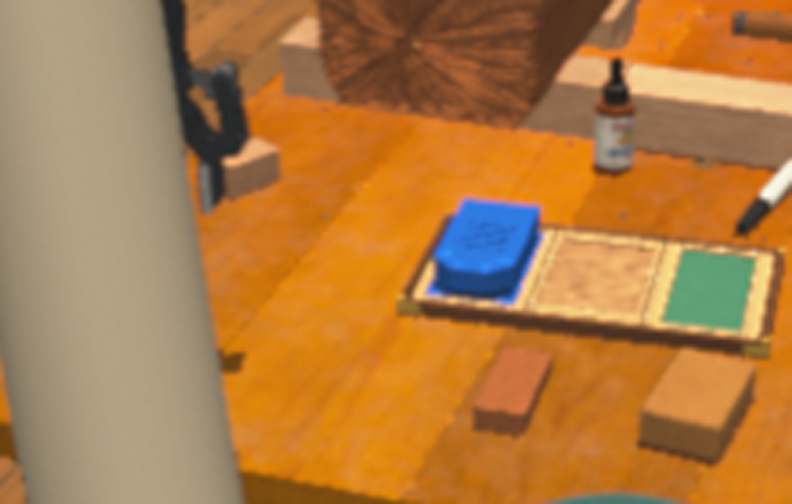

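The cover is home: it sits flat in the blue bed with its cut corners at lower left in both views. For the stone, I'll part-close the fingers and feel for the table.

Call:
servo_tool(
  increments=[
    {"slide":[-0.003,0.001,0.02],"spin":0},
    {"slide":[0,0,0.02],"spin":0},
    {"slide":[0,0,0.02],"spin":0},
    {"slide":[0,0,0.01],"spin":0},
    {"slide":[0,0,0],"spin":0},
    {"slide":[0,0,0],"spin":0},
    {"slide":[0,0,0],"spin":0},
  ],
  hand=0.67,
)

```text
clock: 17.8
position: [0.5992, 0.0177, 0.0302]
ee_rot: [0.001, 0.302, 0.953, 0.0]
contact_force: [0.6, 0.2, 0.0]
width: 0.0572
```

```bash
python3 plan.py 598.2 17.3 0 144.9;  python3 - <<'E'
from h import *
im=snap('top','top6'); cv2.imwrite('pics/c14.png',cv2.resize(im[130:230,130:250],None,fx=6,fy=6,interpolation=cv2.INTER_CUBIC))
E
```

```text
t17.8 pos [599.2  17.7  30.2] psi 144.9 tilt 0.12 q6 -60 q1 -5 w 57.2 F [0.6 0.2 0. ]
spin -0.0
slide mm [ 0.6 -1.  30.2]
```

View pics/c14.png

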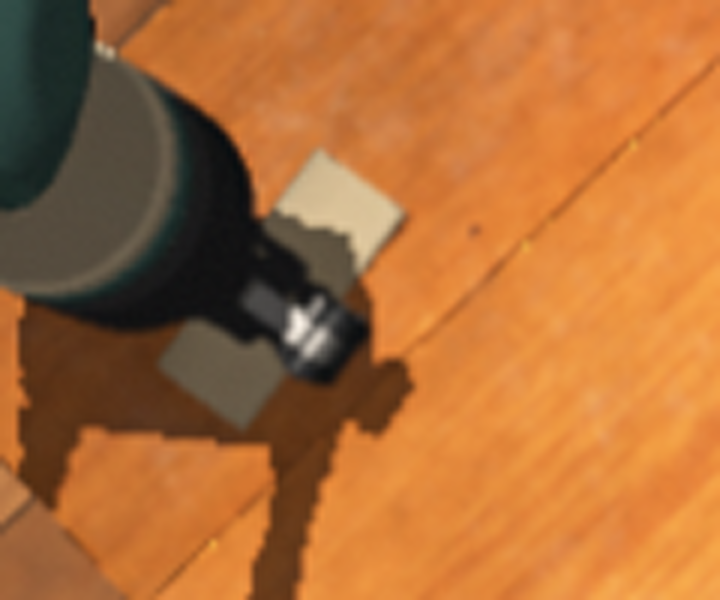

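Call:
servo_tool(
  increments=[
    {"slide":[0.0005,-0.001,0.01],"spin":0},
    {"slide":[0,0,0.01],"spin":0},
    {"slide":[0,0,0.004],"spin":0},
    {"slide":[0,0,0],"spin":0},
    {"slide":[0,0,0],"spin":0},
  ],
)

```text
clock: 18.35
position: [0.5973, 0.0175, 0.0048]
ee_rot: [-0.0, 0.302, 0.953, -0.0]
contact_force: [-0.1, -0.2, -0.1]
width: 0.0573
```

Call:
servo_tool(
  increments=[
    {"slide":[0,0,0.002],"spin":0},
    {"slide":[0,0,0.002],"spin":0},
    {"slide":[0,0,0],"spin":0},
    {"slide":[0,0,0],"spin":0},
  ],
)

```text
clock: 18.75
position: [0.5973, 0.0175, 0.0011]
ee_rot: [0.0, 0.302, 0.953, -0.0]
contact_force: [-0.0, -0.0, -0.4]
width: 0.0575
```

```bash
python3 plan.py 598.2 17.3 0 144.9
```

```text
t18.8 pos [597.3  17.5   1.1] psi 144.9 tilt 0.01 q6 -60 q1 -5 w 57.5 F [-0.  -0.  -0.4]
spin -0.0
slide mm [-0.8  0.3  1.1]
```

Call:
servo_tool(
  increments=[
    {"slide":[-0.001,0,0.001],"spin":0},
    {"slide":[0,0,0.001],"spin":0},
    {"slide":[0,0,0],"spin":0},
  ],
)

```text
clock: 19.05
position: [0.5981, 0.0169, -0.001]
ee_rot: [-0.0, 0.302, 0.953, -0.0]
contact_force: [-0.2, -0.3, 0.5]
width: 0.0573
```

Call:
servo_tool(
  increments=[
    {"slide":[0,0,0.001],"spin":0},
    {"slide":[0,0,0.001],"spin":0},
    {"slide":[0,0,0],"spin":0},
  ],
)

```text
clock: 19.35
position: [0.598, 0.0169, -0.0031]
ee_rot: [-0.0, 0.302, 0.953, -0.0]
contact_force: [0.1, 0.2, 0.7]
width: 0.0574
```

Call:
servo_tool(
  increments=[
    {"slide":[0,0,-0.0015],"spin":0},
    {"slide":[0,0,0],"spin":0},
    {"slide":[0,0,0],"spin":0},
    {"slide":[0,0,0],"spin":0},
    {"slide":[0,0,0],"spin":0},
  ],
  hand=0.2,
  newtons=25,
)

```text
clock: 19.85
position: [0.5983, 0.017, -0.0011]
ee_rot: [0.0, 0.302, 0.953, 0.0]
contact_force: [-1.3, 0.5, 3.9]
width: 0.0407
```

```bash
python3 plan.py 598.2 17.3 0 144.9;  python3 - <<'E'
from h import *
im=snap('top','top7'); cv2.imwrite('pics/c15.png',cv2.resize(im[130:230,130:250],None,fx=6,fy=6,interpolation=cv2.INTER_CUBIC))
E
```

```text
t19.9 pos [598.3  17.   -1.1] psi 144.9 tilt 0.03 q6 -60 q1 -5 w 40.7 F [-1.3  0.5  3.9]
spin -0.0
slide mm [ 0.3  0.2 -1.1]
```

View pics/c15.png

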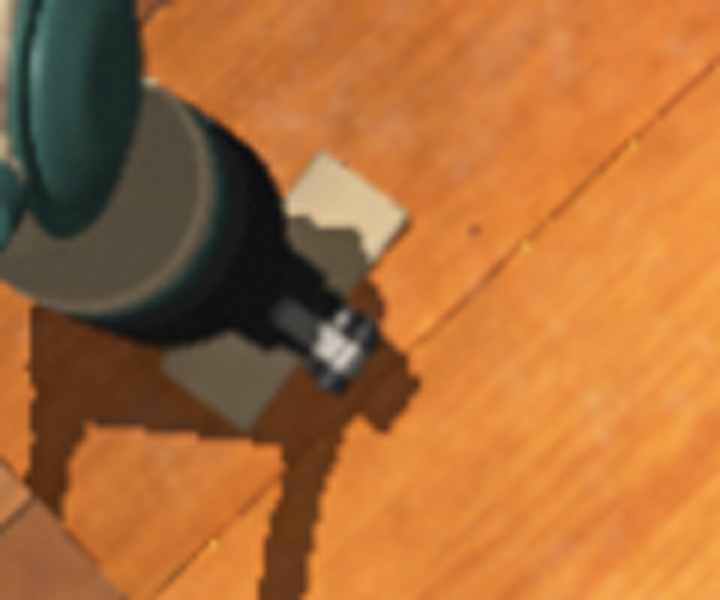

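Call:
servo_tool(
  increments=[
    {"slide":[0,0,0],"spin":0},
    {"slide":[0,0,-0.01],"spin":0},
    {"slide":[0,0,-0.02],"spin":0},
    {"slide":[0,0,-0.03],"spin":0},
    {"slide":[0,0,-0.03],"spin":0},
    {"slide":[0,0,0],"spin":0},
    {"slide":[0,0,0],"spin":0},
  ],
)

```text
clock: 20.6
position: [0.5983, 0.0168, 0.0893]
ee_rot: [0.001, 0.302, 0.953, 0.0]
contact_force: [-0.1, -0.3, -0.9]
width: 0.0399
```

```bash
python3 plan.py 471.1 -365.9 90 140;  python3 - <<'E'
from h import *
im=snap('top','top8'); cv2.imwrite('pics/c16.png',cv2.resize(im[130:230,130:250],None,fx=6,fy=6,interpolation=cv2.INTER_CUBIC))
E
```

```text
t20.6 pos [598.3  16.8  89.3] psi 144.9 tilt 0.08 q6 -60 q1 -5 w 39.9 F [-0.1 -0.3 -0.9]
spin 4.9
slide mm [-148.5 -374.9   -0.7]
```

View pics/c16.png

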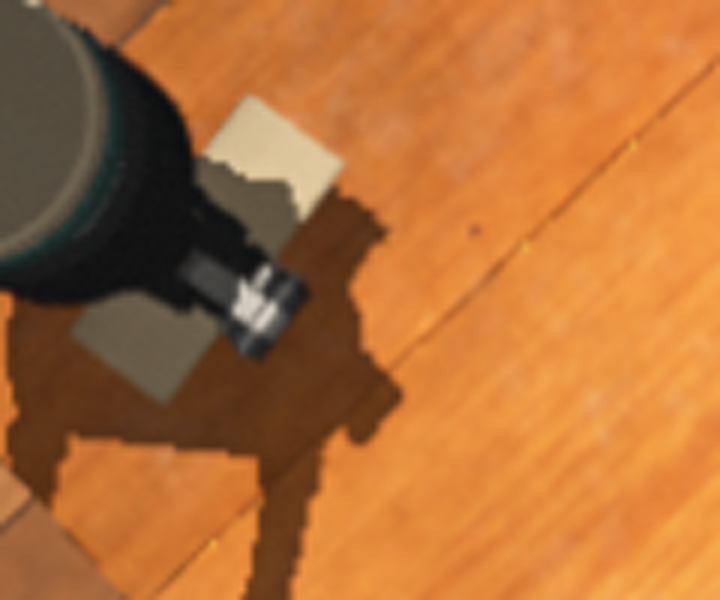

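The stone is lifted and held level, so I'll carry it to the green bed.

Call:
servo_tool(
  increments=[
    {"slide":[0,0,0],"spin":4.9},
    {"slide":[-0.013,-0.033,0],"spin":0},
    {"slide":[-0.013,-0.033,0],"spin":0},
    {"slide":[-0.013,-0.033,0],"spin":0},
    {"slide":[-0.013,-0.033,0],"spin":0},
    {"slide":[-0.013,-0.033,0],"spin":0},
    {"slide":[-0.013,-0.033,0],"spin":0},
    {"slide":[-0.013,-0.033,0],"spin":0},
  ],
)

```text
clock: 21.45
position: [0.5175, -0.2191, 0.0868]
ee_rot: [-0.002, 0.342, 0.94, 0.0]
contact_force: [0.0, 0.8, -1.3]
width: 0.0405
```

Call:
servo_tool(
  increments=[
    {"slide":[-0.013,-0.033,0],"spin":0},
    {"slide":[-0.013,-0.033,0],"spin":0},
    {"slide":[-0.013,-0.033,0],"spin":0},
    {"slide":[-0.005,-0.012,0],"spin":0},
    {"slide":[0,0,0],"spin":0},
    {"slide":[0,0,0],"spin":0},
    {"slide":[0,0,0],"spin":0},
  ],
)

```text
clock: 22.15
position: [0.4817, -0.33, 0.0881]
ee_rot: [-0.001, 0.342, 0.94, 0.001]
contact_force: [-0.7, -0.3, -0.3]
width: 0.0403
```

```bash
python3 plan.py 471.1 -365.9 40 140
```

```text
t22.1 pos [ 481.7 -330.    88.1] psi 140.0 tilt 0.10 q6 -91 q1 -41 w 40.3 F [-0.7 -0.3 -0.3]
spin 0.0
slide mm [-15.  -34.3  48.1]
```

Call:
servo_tool(
  increments=[
    {"slide":[-0.008,-0.018,0],"spin":0},
    {"slide":[-0.007,-0.016,0],"spin":0},
    {"slide":[0,0,0.02],"spin":0},
    {"slide":[0,0,0.02],"spin":0},
    {"slide":[0,0,0.005],"spin":0},
    {"slide":[0,0,0],"spin":0},
    {"slide":[0,0,0],"spin":0},
  ],
)

```text
clock: 22.85
position: [0.4718, -0.3677, 0.0443]
ee_rot: [0.001, 0.342, 0.94, -0.0]
contact_force: [0.1, 0.6, -0.0]
width: 0.0404
```

```bash
python3 plan.py 471.1 -365.9 12 140;  python3 - <<'E'
from h import *
im=snap('top','top9'); cv2.imwrite('pics/c17.png',cv2.resize(im[150:300,260:420],None,fx=4,fy=4,interpolation=cv2.INTER_CUBIC))
im=snap('scene','scene9'); cv2.imwrite('pics/c18.png',cv2.resize(im[180:290,220:360],None,fx=5,fy=5,interpolation=cv2.INTER_CUBIC))
E
```

```text
t22.9 pos [ 471.8 -367.7   44.3] psi 140.0 tilt 0.07 q6 -95 q1 -45 w 40.4 F [ 0.1  0.6 -0. ]
spin -0.0
slide mm [ 1.7  0.9 32.3]
```

View pics/c17.png

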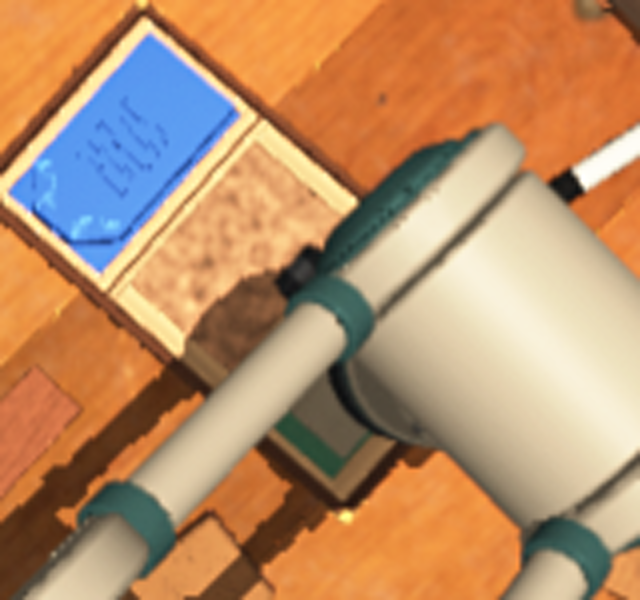

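View pics/c18.png

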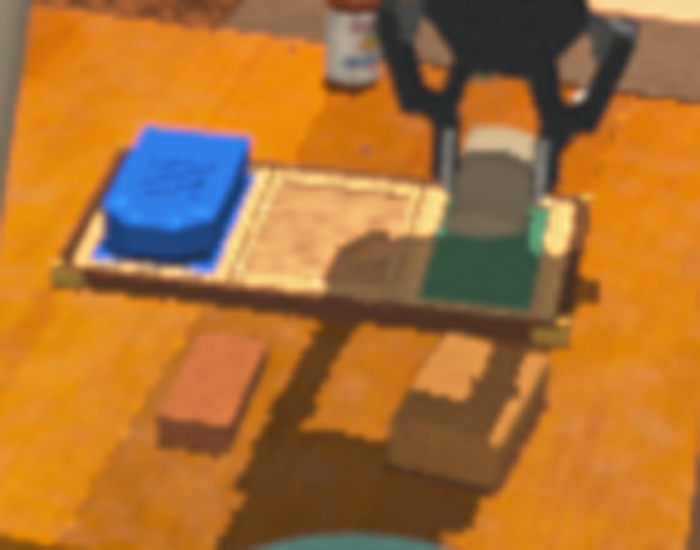

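The stone is centred over the green bed and held level. I'll lower it to just above the rim.

Call:
servo_tool(
  increments=[
    {"slide":[0.001,0.001,0.01],"spin":0},
    {"slide":[0,0,0.01],"spin":0},
    {"slide":[0,0,0.006],"spin":0},
    {"slide":[0,0,0.003],"spin":0},
    {"slide":[0,0,0],"spin":0},
    {"slide":[0,0,0],"spin":0},
  ],
)

```text
clock: 23.55
position: [0.4712, -0.3662, 0.0146]
ee_rot: [0.0, 0.342, 0.94, -0.0]
contact_force: [-0.1, -0.4, -0.8]
width: 0.04
```

```bash
python3 plan.py 471.1 -365.9 11 140
```

```text
t23.6 pos [ 471.2 -366.2   14.6] psi 140.0 tilt 0.01 q6 -95 q1 -45 w 40.0 F [-0.1 -0.4 -0.8]
spin -0.0
slide mm [0.2 0.2 3.6]
```

Call:
servo_tool(
  increments=[
    {"slide":[0,0,0.002],"spin":0},
    {"slide":[0,0,0.001],"spin":0},
    {"slide":[0,0,0],"spin":0},
  ],
)

```text
clock: 23.85
position: [0.4711, -0.3661, 0.0116]
ee_rot: [0.0, 0.342, 0.94, -0.0]
contact_force: [0.3, -0.6, -1.6]
width: 0.0403
```

Call:
servo_tool(
  increments=[
    {"slide":[0,0,0.001],"spin":0},
    {"slide":[0,0,0.001],"spin":0},
    {"slide":[0,0,0],"spin":0},
  ],
)

```text
clock: 24.15
position: [0.471, -0.366, 0.0095]
ee_rot: [-0.0, 0.342, 0.94, 0.0]
contact_force: [-0.1, -0.3, -0.1]
width: 0.0403
```

Call:
servo_tool(
  increments=[
    {"slide":[0,0,-0.001],"spin":0},
    {"slide":[0,0,0],"spin":0},
    {"slide":[0,0,0],"spin":0},
  ],
  hand=0.53,
)

```text
clock: 24.45
position: [0.4712, -0.3662, 0.0108]
ee_rot: [0.0, 0.342, 0.94, -0.0]
contact_force: [-0.2, -1.0, -0.1]
width: 0.045
```

Call:
servo_tool(
  increments=[
    {"slide":[0,0,-0.005],"spin":0},
    {"slide":[0,0,-0.01],"spin":0},
    {"slide":[0,0,-0.03],"spin":0},
    {"slide":[0,0,-0.04],"spin":0},
    {"slide":[0,0,0],"spin":0},
  ],
  hand=0.65,
)

```text
clock: 24.95
position: [0.4743, -0.3691, 0.102]
ee_rot: [0.006, 0.342, 0.94, -0.003]
contact_force: [0.3, -0.2, -0.2]
width: 0.0552
```

```bash
python3 plan.py 343 -271.7 90 129.4; python3 plan.py 343 -271.7 90 -50.6
```

```text
t24.9 pos [ 474.3 -369.1  102. ] psi 140.0 tilt 0.72 q6 -95 q1 -45 w 55.2 F [ 0.3 -0.2 -0.2]
spin 10.6
slide mm [158.6 -39.6  12. ]
t24.9 pos [ 474.3 -369.1  102. ] psi 140.0 tilt 0.72 q6 -95 q1 -45 w 55.2 F [ 0.3 -0.2 -0.2]
spin -169.4
slide mm [-158.6   39.6   12. ]
```

Call:
servo_tool(
  increments=[
    {"slide":[0,0,0],"spin":5.3},
    {"slide":[0,0,0],"spin":5.3},
    {"slide":[0.026,-0.006,0],"spin":0},
    {"slide":[0.026,-0.006,0],"spin":0},
    {"slide":[0.026,-0.006,0],"spin":0},
    {"slide":[0.026,-0.006,0],"spin":0},
    {"slide":[0.026,-0.006,0],"spin":0},
    {"slide":[0.026,-0.006,0],"spin":0},
  ],
  hand=1,
)

```text
clock: 25.75
position: [0.3434, -0.2676, 0.0958]
ee_rot: [0.0, 0.428, 0.904, -0.0]
contact_force: [-0.3, -0.2, 1.2]
width: 0.0852
```

Call:
servo_tool(
  increments=[
    {"slide":[0.003,-0.003,0],"spin":0},
    {"slide":[0,0,0],"spin":0},
    {"slide":[0,0,0],"spin":0},
  ],
)

```text
clock: 26.05
position: [0.3413, -0.2693, 0.0961]
ee_rot: [0.001, 0.428, 0.904, -0.001]
contact_force: [0.7, -0.3, 0.3]
width: 0.0853
```

```bash
python3 plan.py 343 -271.7 8 129.4;  python3 - <<'E'
from h import *
import meas as M
im=snap('top','top10'); cv2.imwrite('pics/c19.png',cv2.resize(im[150:320,240:420],None,fx=3.5,fy=3.5,interpolation=cv2.INTER_CUBIC))
im=snap('scene','scene10'); cv2.imwrite('pics/c20.png',cv2.resize(im[180:290,220:360],None,fx=5,fy=5,interpolation=cv2.INTER_CUBIC))
E
```

```text
t26.1 pos [ 341.3 -269.3   96.1] psi 129.4 tilt 0.16 q6 -87 q1 -47 w 85.3 F [ 0.7 -0.3  0.3]
spin -0.0
slide mm [-2.9 -0.2 88.1]
```

View pics/c19.png

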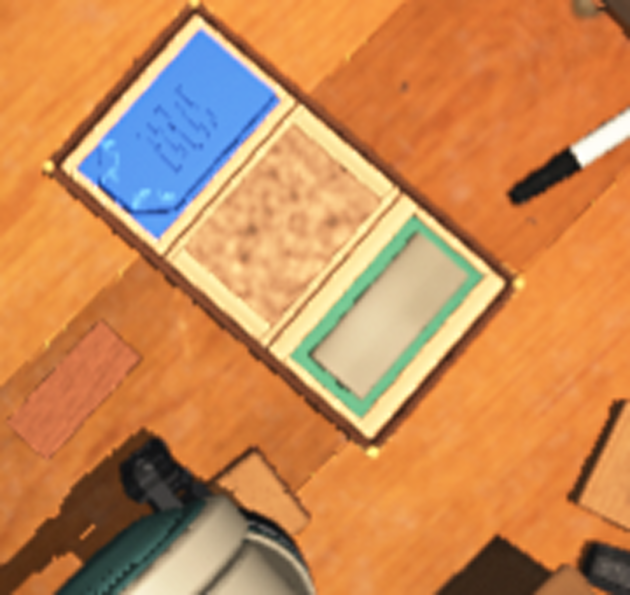

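View pics/c20.png

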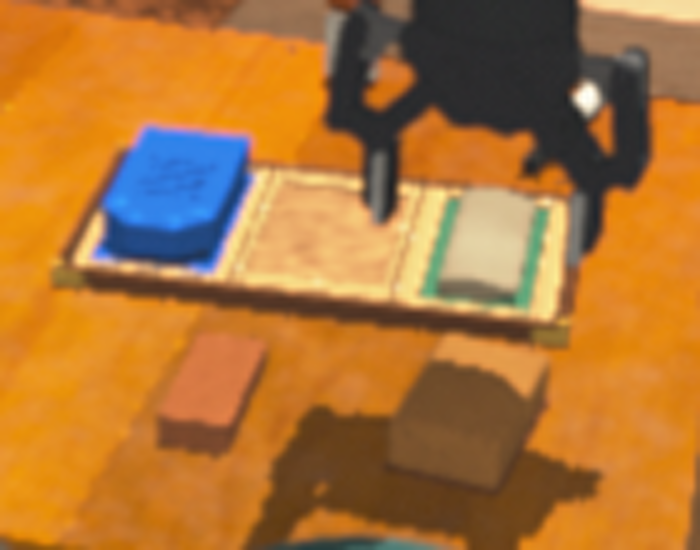

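The stone lies flat and centred in the green bed, at (390,305) in the crop. Now I'll go down for the cork block.

Call:
servo_tool(
  increments=[
    {"slide":[-0.003,0,0.02],"spin":0},
    {"slide":[0,0,0.02],"spin":0},
    {"slide":[0,0,0.02],"spin":0},
    {"slide":[0,0,0.016],"spin":0},
    {"slide":[0,0,0.006],"spin":0},
    {"slide":[0,0,0],"spin":0},
    {"slide":[0,0,0],"spin":0},
  ],
)

```text
clock: 26.85
position: [0.3426, -0.2709, 0.0139]
ee_rot: [0.0, 0.428, 0.904, -0.0]
contact_force: [0.7, -0.4, 1.0]
width: 0.0855
```

```bash
python3 plan.py 343 -271.7 6 129.4
```

```text
t26.9 pos [ 342.6 -270.9   13.9] psi 129.4 tilt 0.06 q6 -87 q1 -47 w 85.5 F [ 0.7 -0.4  1. ]
spin -0.0
slide mm [-0.9 -0.3  7.9]
```

Call:
servo_tool(
  increments=[
    {"slide":[-0.001,0,0.005],"spin":0},
    {"slide":[0,0,0.003],"spin":0},
    {"slide":[0,0,0],"spin":0},
  ],
)

```text
clock: 27.15
position: [0.3425, -0.2709, 0.0055]
ee_rot: [-0.0, 0.428, 0.904, -0.0]
contact_force: [0.5, -0.6, -0.8]
width: 0.0856
```

Call:
servo_tool(
  increments=[
    {"slide":[0,0,0],"spin":0},
    {"slide":[0,0,0],"spin":0},
    {"slide":[0,0,0],"spin":0},
    {"slide":[0,0,0],"spin":0},
    {"slide":[0,0,0],"spin":0},
  ],
  hand=0,
  newtons=35,
)

```text
clock: 27.65
position: [0.3427, -0.2711, 0.0059]
ee_rot: [0.0, 0.428, 0.904, -0.0]
contact_force: [-1.3, 0.2, 5.2]
width: 0.0564
```

```bash
python3 plan.py 343 -271.7 6 129.4
```

```text
t27.6 pos [ 342.7 -271.1    5.9] psi 129.4 tilt 0.03 q6 -87 q1 -47 w 56.4 F [-1.3  0.2  5.2]
spin -0.0
slide mm [-0.6 -0.1 -0.1]
```

Call:
servo_tool(
  increments=[
    {"slide":[0,0,-0.01],"spin":0},
    {"slide":[0,0,-0.03],"spin":0},
    {"slide":[0,0,-0.04],"spin":0},
    {"slide":[0,0,-0.02],"spin":0},
    {"slide":[0,0,0],"spin":0},
    {"slide":[0,0,0],"spin":0},
  ],
)

```text
clock: 28.25
position: [0.3424, -0.2708, 0.1057]
ee_rot: [0.0, 0.428, 0.904, -0.0]
contact_force: [-0.1, 0.1, -0.9]
width: 0.0561
```

```bash
python3 plan.py 525.9 -300.5 100 140; python3 - <<'E'
from h import *
im=snap('scene','scene11'); cv2.imwrite('pics/c21.png',cv2.resize(im[130:290,200:400],None,fx=3.7,fy=3.7,interpolation=cv2.INTER_CUBIC))
E
```

```text
t28.2 pos [ 342.4 -270.8  105.7] psi 129.4 tilt 0.03 q6 -87 q1 -47 w 56.1 F [-0.1  0.1 -0.9]
spin -10.6
slide mm [-159.7   95.2    5.7]
```

View pics/c21.png

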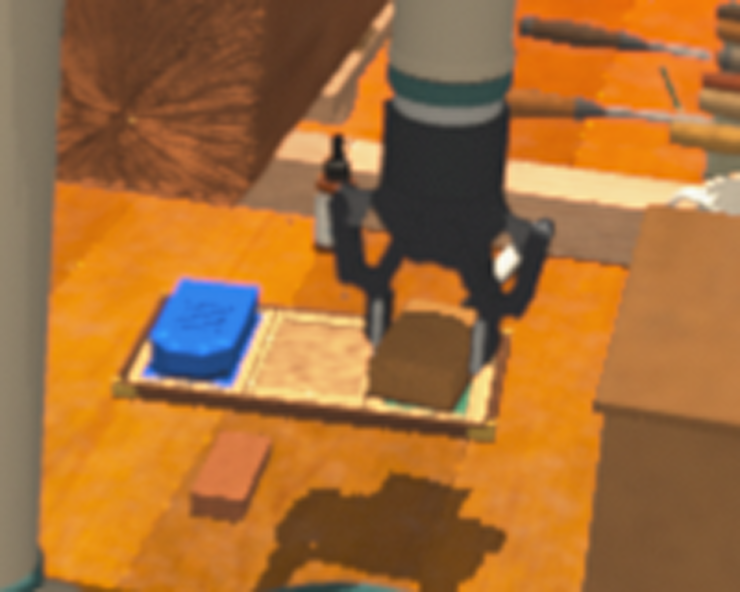

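The cork block is held level (width 56.1 mm, matching its 57 mm), so I'll carry it to the cork bed.

Call:
servo_tool(
  increments=[
    {"slide":[0,0,0],"spin":-5.3},
    {"slide":[0,0,0],"spin":-5.3},
    {"slide":[-0.026,0.015,0],"spin":0},
    {"slide":[-0.026,0.015,0],"spin":0},
    {"slide":[-0.026,0.015,0],"spin":0},
    {"slide":[-0.026,0.015,0],"spin":0},
    {"slide":[-0.026,0.015,0],"spin":0},
    {"slide":[-0.026,0.015,0],"spin":0},
  ],
)

```text
clock: 29.1
position: [0.52, -0.3017, 0.1031]
ee_rot: [-0.002, 0.342, 0.94, 0.001]
contact_force: [-0.6, 0.1, -1.6]
width: 0.056
```

Call:
servo_tool(
  increments=[
    {"slide":[-0.004,0.005,0],"spin":0},
    {"slide":[0,0,0],"spin":0},
    {"slide":[0,0,0],"spin":0},
    {"slide":[0,0,0],"spin":0},
  ],
)

```text
clock: 29.5
position: [0.5246, -0.3006, 0.105]
ee_rot: [-0.001, 0.342, 0.94, 0.0]
contact_force: [-0.4, -0.0, -0.9]
width: 0.0565
```

```bash
python3 plan.py 525.9 -300.5 15 140
```

```text
t29.5 pos [ 524.6 -300.6  105. ] psi 140.0 tilt 0.14 q6 -86 q1 -36 w 56.5 F [-0.4 -0.  -0.9]
spin -0.0
slide mm [-1.   0.9 90. ]
```

Call:
servo_tool(
  increments=[
    {"slide":[-0.001,0.001,0.025],"spin":0},
    {"slide":[0,0,0.025],"spin":0},
    {"slide":[0,0,0.015],"spin":0},
    {"slide":[0,0,0.01],"spin":0},
    {"slide":[0,0,0],"spin":0},
    {"slide":[0,0,0],"spin":0},
    {"slide":[0,0,0],"spin":0},
  ],
)

```text
clock: 30.2
position: [0.5282, -0.3016, 0.0317]
ee_rot: [0.001, 0.342, 0.94, -0.0]
contact_force: [0.2, -0.9, 0.2]
width: 0.0563
```

```bash
python3 plan.py 525.9 -300.5 15 140;python3 - <<'E'
from h import *
im=snap('scene','scene12'); cv2.imwrite('pics/c22.png',cv2.resize(im[160:290,200:360],None,fx=4.5,fy=4.5,interpolation=cv2.INTER_CUBIC))
E
```

```text
t30.2 pos [ 528.2 -301.6   31.7] psi 140.0 tilt 0.13 q6 -86 q1 -36 w 56.3 F [ 0.2 -0.9  0.2]
spin -0.0
slide mm [ 2.5 -0.6 16.7]
```

View pics/c22.png

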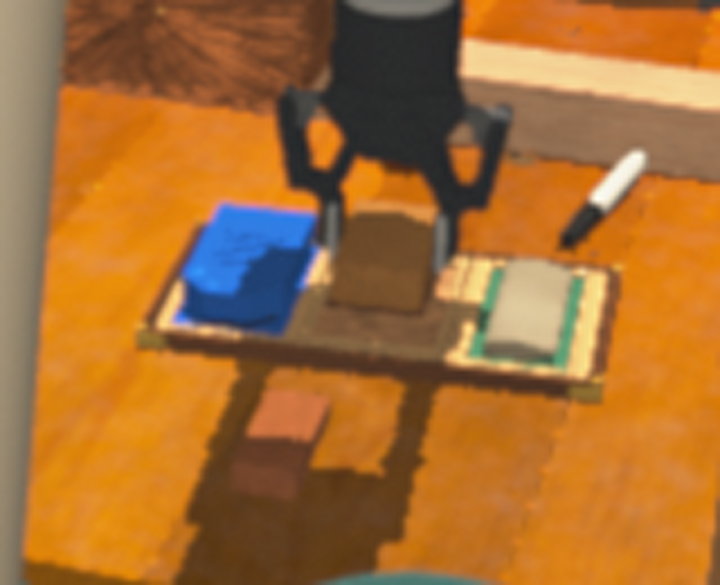

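The block is above the cork bed and clear of the cover. I'll lower it until its base is on the floor, at TCP 15 mm.

Call:
servo_tool(
  increments=[
    {"slide":[0.001,0,0.006],"spin":0},
    {"slide":[0,0,0.005],"spin":0},
    {"slide":[0,0,0.003],"spin":0},
    {"slide":[0,0,0],"spin":0},
    {"slide":[0,0,0],"spin":0},
  ],
)

```text
clock: 30.75
position: [0.5268, -0.3003, 0.0164]
ee_rot: [-0.0, 0.342, 0.94, 0.0]
contact_force: [0.7, 0.7, -0.4]
width: 0.0564
```

```bash
python3 plan.py 525.9 -300.5 15 140
```

```text
t30.8 pos [ 526.8 -300.3   16.4] psi 140.0 tilt 0.02 q6 -86 q1 -36 w 56.4 F [ 0.7  0.7 -0.4]
spin -0.0
slide mm [ 0.6 -0.7  1.4]
```

Call:
servo_tool(
  increments=[
    {"slide":[0,0,0.001],"spin":0},
    {"slide":[0,0,0],"spin":0},
    {"slide":[0,0,0],"spin":0},
  ],
)

```text
clock: 31.05
position: [0.5269, -0.3004, 0.0157]
ee_rot: [0.0, 0.342, 0.94, -0.0]
contact_force: [-1.1, 0.1, -0.9]
width: 0.0563
```

Call:
servo_tool(
  increments=[
    {"slide":[0,0,0],"spin":0},
    {"slide":[0,0,0],"spin":0},
    {"slide":[0,0,-0.01],"spin":0},
    {"slide":[0,0,-0.03],"spin":0},
    {"slide":[0,0,-0.04],"spin":0},
    {"slide":[0,0,-0.04],"spin":0},
    {"slide":[0,0,0],"spin":0},
  ],
  hand=0.76,
)

```text
clock: 31.75
position: [0.5304, -0.3029, 0.1428]
ee_rot: [0.007, 0.342, 0.94, -0.002]
contact_force: [0.3, 0.3, -0.0]
width: 0.0648
```

Call:
servo_tool(
  increments=[
    {"slide":[0.03,0.03,-0.02],"spin":0},
    {"slide":[0.03,0.03,-0.02],"spin":0},
    {"slide":[0.03,0.03,0],"spin":0},
    {"slide":[0.03,0.03,0],"spin":0},
    {"slide":[0.03,0.03,0],"spin":0},
    {"slide":[0.03,0.03,0],"spin":0},
    {"slide":[0,0,0],"spin":0},
  ],
)

```text
clock: 32.45
position: [0.503, -0.042, 0.1756]
ee_rot: [-0.001, 0.34, 0.94, 0.001]
contact_force: [0.3, -0.9, -0.1]
width: 0.0649
```

```bash
python3 plan.py 525.9 -300.5 15 140;  python3 - <<'E'
from h import *
import meas as M
im=snap('top','top13'); cv2.imwrite('pics/c23.png',cv2.resize(im[140:320,230:450],None,fx=3.5,fy=3.2 and 3.5,interpolation=cv2.INTER_CUBIC)[:600])
im=snap('scene','scene13'); cv2.imwrite('pics/c24.png',cv2.resize(im[180:290,200:360],None,fx=5,fy=5,interpolation=cv2.INTER_CUBIC))
E
```

```text
t32.5 pos [503.  -42.  175.6] psi 140.3 tilt 0.18 q6 -63 q1 -13 w 64.9 F [ 0.3 -0.9 -0.1]
spin 0.3
slide mm [-183.7 -183.3  160.6]
```

View pics/c23.png

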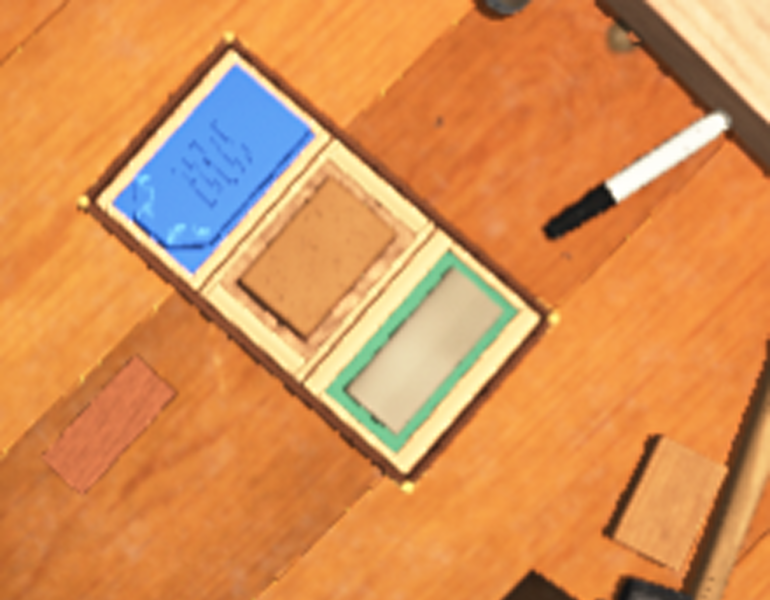

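View pics/c24.png

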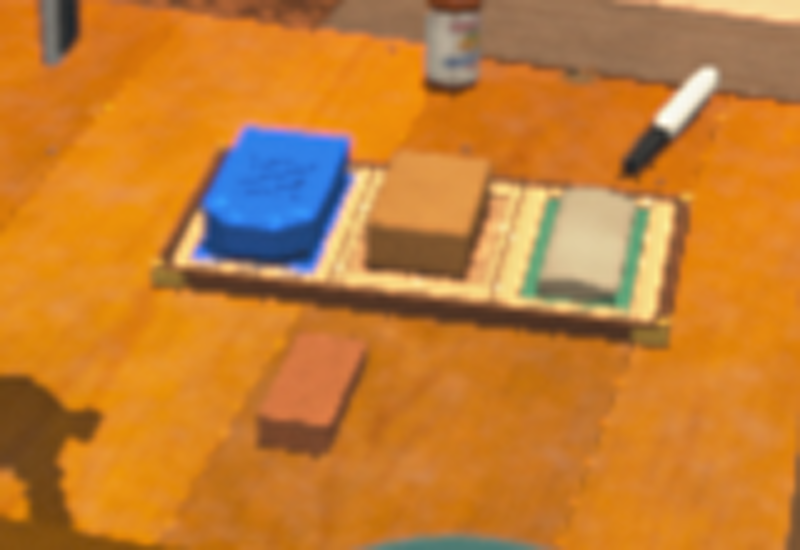

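```bash
python3 - <<'E'
from h import *
import meas as M
im=cv2.imread('pics/top13.png')
c,L,W,th=M.meas(im,'stone',w2p('top',[.471,-.366,.019])[0],.019,26,3); print('stone',c,L,W,th)
cb=np.array([(325,175),(395,238),(308,340),(240,280)])/3.5+[230,140]-.4
w=p2w('top',cb,.038)[:,:2]*1000; print('block',w.mean(0),cv2.minAreaRect(w.astype(np.float32)))
s=cv2.imread('pics/scene13.png')
# cover roof upper corners: top vs scene triangulation
a=np.array([(234,65),(313,132)])/3.5+[230,140]-.4   # top view: roof square-end corners
b=np.array([(245,127),(350,137)])/5+[200,180]-.4
for z in (.028,.034,.040): print(z,p2w('top',a,z)[:,:2].round(4).tolist(),p2w('scene',b,z)[:,:2].round(4).tolist())
E
```

```text
stone (470.8662109375, -366.3574523925781) 101.07860256763215 43.84633328052277 -39.44179916381836
block [ 524.65393995 -299.18749239] ((525.1867065429688, -298.883544921875), (56.27342987060547, 81.85782623291016), 50.75066375732422)
0.028 [[0.6424, -0.2468], [0.6021, -0.2957]] [[0.6504, -0.2514], [0.6133, -0.2985]]
0.034 [[0.6412, -0.2469], [0.6012, -0.2955]] [[0.6399, -0.2462], [0.6031, -0.2928]]
0.04 [[0.64, -0.2469], [0.6002, -0.2952]] [[0.6294, -0.241], [0.593, -0.2872]]
```

The two views agree on the cover's roof at about 34 mm, which is the fully home height. The stone and block are each within 2 mm of their bed centres. Handing in.

```bash
python3 -c "
from rig import manip
print(manip.sign_off())"
```

```text
the job is handed in; nothing more can be done
None
```

The honing kit is packed and the job was handed in at about 32.6 s of the 96 s allowed; the hand-in gave no verdict.

- **Plate and cover:** The plate lies in the blue bed. After I placed it, its outline matched the prediction to about 0.5 px (1 mm). The cover went down over it with cut corners matched and no contact force. In the final pictures, the two cameras agree on its roof at about 34 mm, which is the fully home height; they differ by about 1–3 mm in position there.
- **Slip stone:** It lies flat in the green bed, measured 0.5 mm from the centre and 0.5° off lengthwise.
- **Cork block:** It lies flat in the cork bed, about 2 mm from the centre and 1° off.
- **Offcuts:** I never touched them, and both appear unmoved in the last pictures. I did not measure their positions.

**Checks that disagreed:**
- One colour-mask measurement of the plate in its bed came out oversized (103 x 54 mm instead of 100 x 50 mm), so I used the outline comparison instead.
- The cork block's top measured about 82 mm long instead of 87 mm, both before and after placing, probably from hand-picked corners. The grip width of 56 mm fitted the block.

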